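Load the disc filter and screw it shut

TASK

Make the disc filter ready for the next batch. First pull the black vent knob right out; then lay into the barrel, flat and one on another, the perforated steel grid, every filter disc that is on the bench (brown coarse, then yellow medium, then white fine; some may be missing) and the blue pressure plate on top. Then swing the blue bridge fully over the barrel, screw its retaining ring down (clockwise) by the red bar until it clamps the stack tight, and last push the vent knob fully home; do not knock over the jars, the spray bottle or the mug.

Things in the scene. Friction and masses are not known exactly. Their poses are not given: they have to be found in the camera images.
- filter: the disc filter, fixed: steel base plate 320 x 220 x 20 mm (centred 15 mm to +x) with an aluminium barrel. Origin: underside, on the barrel's axis; z up. In its frame (mm) the bridge's pivot post, 32 in diameter, 112 tall, stands at x 110, y 0; the grey vent block, 40 x 50, 70 tall (its brass plunger to 78, rising 8), at x 62, y 75
- barrel_floor (a point): centre of the barrel's floor, on its axis, 30 mm above the bench; axes as the filter's. The floor is a pedestal of 58 mm diameter on the 20 mm base plate, so fingertips beside a disc may go 8 mm below the floor
- barrel_rim (a point): centre of the barrel's mouth, 90 mm above the bench. Barrel: inner diameter 70 mm, wall 6 mm, mouth flared outward over the top 10 mm; two finger slots 47 mm wide, full height down to the base plate, at the filter's +y and -y sides, so fingers closing along the filter's y axis can go down beside a disc
- grid_mid (a point): centre of the support grid: steel disc with black holes, 64 mm diameter, 10 mm thick, lying flat on the bench at first; z is its axis
- coarse_mid (a point): centre of the coarse filter disc: rigid, reddish brown, 64 mm diameter, 12 mm thick; may be absent
- medium_mid (a point): centre of the medium filter disc: rigid, yellow, 64 mm diameter, 12 mm thick; may be absent
- fine_mid (a point): centre of the fine filter disc: rigid, plain white, 64 mm diameter, 12 mm thick; may be absent
- plate_mid (a point): centre of the pressure plate: blue disc with a steel middle, 64 mm diameter, 12 mm thick
- grid: the support grid itself (origin at its underside)
- coarse: the coarse disc itself (origin at its underside)
- medium: the medium disc itself (origin at its underside)
- fine: the fine disc itself (origin at its underside)
- plate: the pressure plate itself (origin at its underside)
- bridge (a joint): angle of the blue bridge about its upright pivot: 0 = fully over the barrel (hard stop), up to 2.0 rad = swung away counter-clockwise from above; starts at 1.5 to 1.9. Stays where left (friction 0.2 Nm). It is 12 mm thick, 98 to 110 mm above the bench; its collar (92 mm diameter) holds the ring 110 mm from the pivot. Turning the ring clockwise presses it against its stop
- bridge_peg (a point): middle of the black upright peg by which the bridge is swung, 170 mm from the pivot axis, beyond the collar: 18 mm diameter, from 110 to 156 mm above the bench, this point at 134 mm
- ring_drop (a joint): how far the brass retaining ring is screwed down in the collar, m: 0 = up (start), to 0.036; turning it clockwise from above lowers it 5 mm per rad. Its lower edge is 94 mm above the bench at 0, so it meets the plate at 0.006 (three discs), 0.018 (two) or 0.030 (one); from there 0.1 to 0.2 rad more clamps it, the torque rising quickly past 0.3 Nm. Friction 0.06 Nm; stays where left
- ring_bar (a point): on the ring's axis, 149 mm above the bench with the ring up (5 mm less per rad of turn): in the red grip bar on the ring, 60 mm long along this point's y axis (square to the bridge with the ring up), 14 mm thick along x, its top 15 mm above this point and its grip face 32 mm high
- ring: the retaining ring: brass, 60 mm diameter, 30 mm high, with the red grip bar; origin on its axis, 4 mm above the bench when up
- knob (a joint): slide of the black vent knob, m: 0 = home (start), 0.04 = right out. A spring detent snaps it to either end from its own half; it takes up to about 7 N. It slides out along the filter's +y axis
- knob_grip (a point): middle of the upright black knob, 24 mm diameter, 40 mm high (34 to 74 mm above the bench), 54 mm above the bench
- jar_a: amber jar, 66 mm diameter, 110 mm tall, a bystander
- jar_b: amber jar with a brass cap, 60 mm diameter, 100 mm tall, a bystander
- spray: white bottle with a blue cap, 60 mm diameter, 170 mm tall, a bystander
- mug: white mug, 80 mm diameter, 90 mm tall, a bystander
Things that resemble listed ones, but are neither listed nor needed, are in the scene too. What is shaped like the grid but green, purple or turquoise is not meant.

How it is judged:
By the outcome, as a careful person would: the job done as asked, in the order asked, and still so for the second after the job is handed in, with the robot touching nothing.
Of coarse, medium, fine only 1 to 3 are there at a start; the rules pass over those that are not, and their reading is None.
At some moment in a run one of grid, coarse, medium, fine, plate may be knocked a few centimetres aside while the robot is not near it.
Once in a run the grip may slacken for a moment while it holds something.
It also fails if it takes over 210 s, if anything falls off the work surface, if the arm or the gripper's body presses on something with over 40 N, if the wrist force passes 120 N, or if a joint passes its speed limit or range.

ROBOT

A 6-joint arm with a two-finger parallel gripper is mounted at the origin on the work surface. World frame = base frame: x ahead of the robot, y to its left, z up, the work surface at z = 0. Lengths are in m, angles in degrees, forces in N, time in s.
With the tool pointing down it reaches from about 0.35 to 0.875 m from the base axis. Payload 4.2 kg.
Tool frame: the origin (TCP) lies on the centre line of the jaws, within the pads' length; the fingertips stand 11 mm ahead of it and the grasp point (between the pads) lies 8 mm behind it; y points along the fingers, z is the direction in which the jaws open and shut, and the axes are right-handed (so a half turn about y gives the same grasp; the last joint's range is limited). The gripper opens to 85 mm and grips with 20 to 120 N. Pads are 22 mm wide; open, the fingers measure 114 mm over their backs; the gripper's body (76 mm by 85 mm) begins 54 mm behind the grasp point. The pads swing forward as they close: fully open they stand 13 mm farther back than shut.
Start: joints at [87.926, 22.042, 0.453, 0, -68.411, -14.817], TCP at [0.182, 0.598, 0.242] pointing down, gripper open.
Joint ranges: [-179.83, 179.83], [-69.29, 118.12], [-61.27, 80.66], [-181.25, 117.63], [-171.15, -9.14], [-177.46, 177.46]. Speed limits (degrees/s): [159.86, 159.86, 180, 180, 180, 180].

INTERFACE

Orientations are given as a 3x3 rotation matrix whose columns are the frame's x, y, z axes.
In Python, from cell import robot gives the robot as it stands. The module is installed in compiled form; this text tells all that it offers.
- The arm moves only by the tool servo_tool, never from a script. Its argument "steps" is a list of rows, each a list of 5 numbers: the finger opening in mm, from 0 to 85.4, then the shift along the tool's x, y, z in units of 50 mm (1.0 is 50 mm), then the turn about the tool's y in units of 5 degrees (1.0 is 5 degrees). In form: [[jaw, tx, ty, tz, twist], ...]. A call has 1 to 20 rows; each row shifts and turns the commanded pose from where the row before left it, along the tool's axes as they then stand; what a row does not reach is not made up. A row lasts 1/10 s, in which the tool goes at most 50 mm and 8.59 degrees, less where a joint would pass 70% of its speed; a pose out of reach is approached as far as the arm can. A call is refused whole if a number of a shift passes 1 or a number of a turn 1, either way. A call with a gripper value outside its range is refused whole. The fingers move at their own pace and stop on an object; the grip force is fixed at half the most. Time passes only in rows, so rows that do not move let the fingers close. It gives the time, the measured TCP pose, the force and the opening at its end, in the units of the state.
- robot.state(): the state, without advancing time (a new reading comes with each control period).
- robot.snapshot(name): name is "scene" or "side" or "wrist"; returns (picture, depth): 420x560x3 uint8, red, green, blue; 420x560 float32, m along the optical axis (not along the pixel's ray), 0 where there is no reading.
- robot.get_calibration(name): a dict with "mtx" (3x3 intrinsics, pixels), "world_from_camera" (4x4, takes a point from camera to world coordinates). Camera axes: x right, y down, z forward; pixel columns grow to the right and rows downward; lengths in m; the calibration is good to about 2 mm. A picture is of the moment at which its call begins: read the wrist's pose just before it. get_calibration takes no time and is no camera call; for the wrist camera it gives the pose at the moment of the call.
- robot.hand_in(): hands the job in, once; it reports no verdict.
The state is a dict: "t": time; "joint_positions": joint angles; "dq": joint speeds; "joint_torque": joint torques, N m; "ee_pos": TCP position; "ee_rot": TCP orientation; "wrist_force": force on the tool from outside, world axes, zero at the start; "moment": the same for the moment, N m; "finger_gap": finger opening in m.
Only numpy, scipy, OpenCV 4.12 (cv2) and the standard library are available. Lean on these libraries where they do the work, as an engineer would, in place of code of your own. Each camera call takes 0.05 s, during which the arm holds its last target.

## Working session

There is one attempt and no reset: what is moved stays moved. The work goes in short steps, Python scripts to look and compute and a tool call to move; the robot and the scene stay as the last step left them, time stands still between calls to the robot, and variables do not carry over. Pictures are saved under pics/ and viewed, and the job is handed in when it is done.

Besides the shell and the picture viewer there is one more tool, called after "Emit:" as name(argument=value, ...) on one line, values as JSON. servo_tool: Moves the arm, as the interface text tells. Its arguments: {"type":"object","properties":{"steps":{"type":"array"}},"required":["steps"]}

```bash
mkdir -p pics; ls; cat > h.py <<'E'
from cell import robot
import numpy as np, cv2, pickle
def snap(n,name):
    c=robot.get_calibration(n); p,d=robot.snapshot(n)
    cv2.imwrite(f'pics/{name}.png',p[:,:,::-1]); pickle.dump((p,d,c),open(f'pics/{name}.pkl','wb'))
    return p,d,c
def load(name): return pickle.load(open(f'pics/{name}.pkl','rb'))
def ray(c,u,v,z):
    K=c['mtx'];T=c['world_from_camera']
    r=T[:3,:3]@np.linalg.solve(K,[u,v,1.]);o=T[:3,3]
    return o+r*(z-o[2])/r[2]
def cloud(d,c):
    K=c['mtx'];T=c['world_from_camera'];v,u=np.mgrid[:d.shape[0],:d.shape[1]]
    P=np.stack([(u-K[0,2])/K[0,0]*d,(v-K[1,2])/K[1,1]*d,d],-1)
    return P@T[:3,:3].T+T[:3,3]
def st():
    s=robot.state();print('t',s['t'],'pos',np.round(s['ee_pos'],4),'F',np.round(s['wrist_force'],1),'gap',round(s['finger_gap'],4));print(np.round(s['ee_rot'],3).tolist(),np.round(s['joint_positions'],1))
    return s
E
python3 - <<'E'
from h import *
st()
for n in('scene','side','wrist'):
    p,d,c=snap(n,n+'0');print(n,np.round(c['world_from_camera'],3).tolist(),c['mtx'].tolist(),(d>0).mean())
E
```

```text
pics
t 0.0 pos [0.1814 0.5975 0.2412] F [ 0.2 -0.2 -0.1] gap 0.0857
[[-0.957, -0.001, -0.291], [0.291, -0.002, -0.957], [-0.0, -1.0, 0.002]] [ 87.9  22.1   0.4  -0.  -68.4 -14.8]
scene [[-0.297, 0.808, -0.509, 1.26], [0.955, 0.251, -0.16, 0.231], [-0.002, -0.534, -0.846, 1.359], [0.0, 0.0, 0.0, 1.0]] [[447.8849808551655, 0.0, 271.5807229439004], [0.0, 447.8849808551655, 206.18143134359414], [0.0, 0.0, 1.0]] 0.9961904761904762
side [[0.688, -0.48, 0.544, -0.219], [-0.725, -0.433, 0.535, -0.724], [-0.022, -0.763, -0.646, 0.979], [0.0, 0.0, 0.0, 1.0]] [[519.0969585866774, 0.0, 287.8449750422216], [0.0, 519.0969585866774, 207.5280894513643], [0.0, 0.0, 1.0]] 0.9961352040816327
wrist [[-0.291, -0.914, -0.284, 0.255], [-0.957, 0.277, 0.086, 0.575], [0.0, 0.296, -0.955, 0.372], [0.0, 0.0, 0.0, 1.0]] [[307.8470322538584, 0.0, 279.6147878099425], [0.0, 307.8470322538584, 207.8602118819608], [0.0, 0.0, 1.0]] 0.9961352040816327
```

View pics/scene0.png

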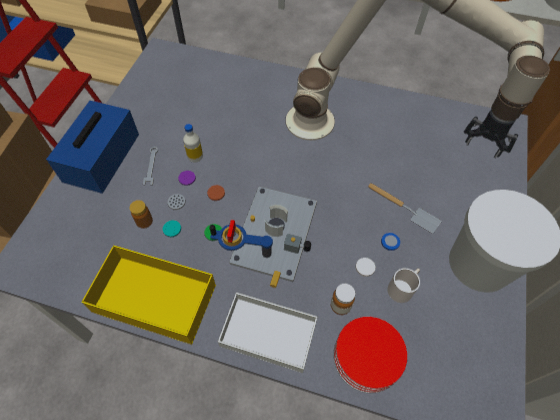

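View pics/side0.png

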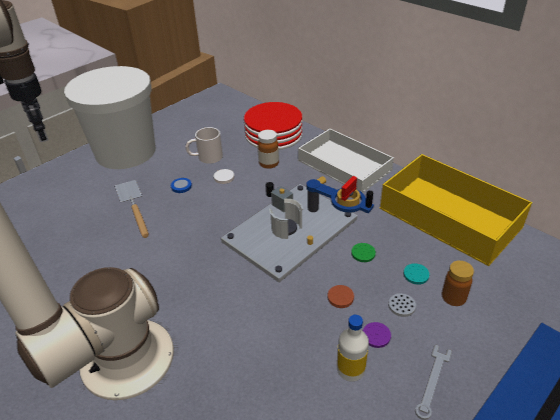

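View pics/wrist0.png

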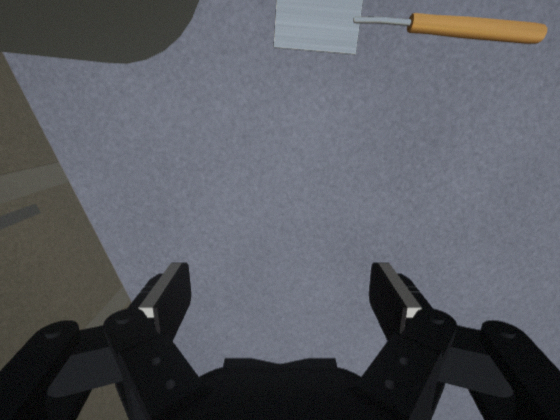

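```bash
python3 - <<'E'
from h import *
p,d,c=load('scene0');q,e,f=load('side0')
a=cv2.resize(p[170:310,150:330],None,fx=4,fy=4,interpolation=cv2.INTER_CUBIC)
cv2.imwrite('pics/c1.png',a[:,:,::-1])
b=cv2.resize(q[160:290,210:390],None,fx=4,fy=4,interpolation=cv2.INTER_CUBIC)
cv2.imwrite('pics/c2.png',b[:,:,::-1])
# colour blobs
for nm,(P,D,C) in dict(scene=(p,d,c),side=(q,e,f)).items():
    h=cv2.cvtColor(P,cv2.COLOR_RGB2HSV).astype(int);X=cloud(D,C)
    for col,m in dict(red=((h[...,0]<14)&(h[...,1]>110)&(h[...,2]>60)),yellow=((h[...,0]>=18)&(h[...,0]<35)&(h[...,1]>110)),blue=((h[...,0]>100)&(h[...,0]<118)&(h[...,1]>150)),white=((h[...,1]<25)&(h[...,2]>190)),green=((h[...,0]>50)&(h[...,0]<75)&(h[...,1]>120)),turq=((h[...,0]>80)&(h[...,0]<97)&(h[...,1]>120)),purp=((h[...,0]>130)&(h[...,0]<160)&(h[...,1]>90))).items():
        n,l,s,ce=cv2.connectedComponentsWithStats(m.astype(np.uint8))
        for i in range(1,n):
            if s[i,4]>60 and s[i,4]<3000:
                Y=X[l==i];print(nm,col,np.round(ce[i],1),s[i,2:],'ray12',np.round(ray(C,*ce[i],.012),4)[:2],'med',np.round(np.median(Y,0),3),'z',np.round(np.percentile(Y[:,2],[5,95]),3))
E
```

```text
scene red [215.6 192.4] [ 18  15 197] ray12 [ 0.4518 -0.2353] med [ 0.45  -0.236  0.009] z [0.003 0.014]
scene red [230.6 230.9] [  8  23 119] ray12 [ 0.5859 -0.1283] med [ 0.658 -0.09   0.159] z [0.127 0.164]
scene yellow [98.7 31.8] [ 83  20 199] ray12 [-0.2392 -1.0928] med [-0.497 -1.311 -0.219] z [-0.231 -0.207]
scene yellow [193.9 152.1] [ 18  15 157] ray12 [ 0.3016 -0.3827] med [ 0.334 -0.361  0.054] z [0.026 0.079]
scene yellow [390.3 197.5] [22 17 82] ray12 [0.2863 0.3735] med [0.289 0.372 0.015] z [0.009 0.02 ]
scene yellow [137.5 207.6] [ 16  16 196] ray12 [ 0.5952 -0.4768] med [ 0.637 -0.432  0.097] z [0.087 0.102]
scene yellow [231.9 236.7] [ 18  19 139] ray12 [ 0.606  -0.1162] med [ 0.659 -0.086  0.118] z [0.103 0.124]
scene yellow [274.8 278.6] [ 11  16 104] ray12 [0.7092 0.0684] med [0.721 0.072 0.041] z [0.035 0.046]
scene blue [13.7 21.2] [ 16  14 122] ray12 [-0.1896 -1.5242] med [-0.641 -2.054 -0.4  ] z [-0.483 -0.388]
scene blue [ 1.9 30.4] [ 7 23 87] ray12 [-0.1132 -1.5368] med [-0.627 -2.196 -0.493] z [-0.531 -0.437]
scene blue [63.2 35.4] [ 22  22 273] ray12 [-0
[... 2781 characters left out ...]
19  12 174] ray12 [0.5738 0.3366] med [0.575 0.338 0.011] z [0.008 0.014]
side white [ 51.4 336. ] [ 53  38 674] ray12 [-0.0891  0.1651] med [-0.117 -0.022  0.216] z [0.21 0.22]
side white [359.3 343.4] [10 13 76] ray12 [ 0.3643 -0.3567] med [ 0.3   -0.397  0.117] z [0.109 0.126]
side white [141.8 381.5] [ 45  32 534] ray12 [-0.0154 -0.0823] med [-0.016 -0.082  0.011] z [0.007 0.015]
side green [363. 252.] [ 24  19 362] ray12 [ 0.5952 -0.1917] med [ 0.598 -0.19   0.009] z [0.004 0.012]
side turq [416.1 273.3] [ 25  21 418] ray12 [ 0.624  -0.3342] med [ 0.626 -0.333  0.009] z [0.005 0.012]
side purp [377.3 334.1] [ 28  26 529] ray12 [ 0.4109 -0.3711] med [ 0.412 -0.371  0.009] z [0.005 0.012]
```

```bash
sleep 1; ls pics
```

```text
c1.png
c2.png
scene0.pkl
scene0.png
side0.pkl
side0.png
wrist0.pkl
wrist0.png
```

View pics/c1.png

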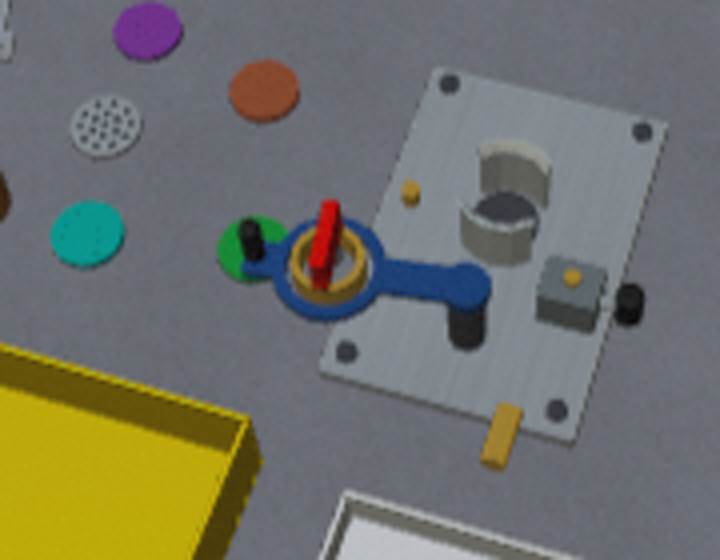

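View pics/c2.png

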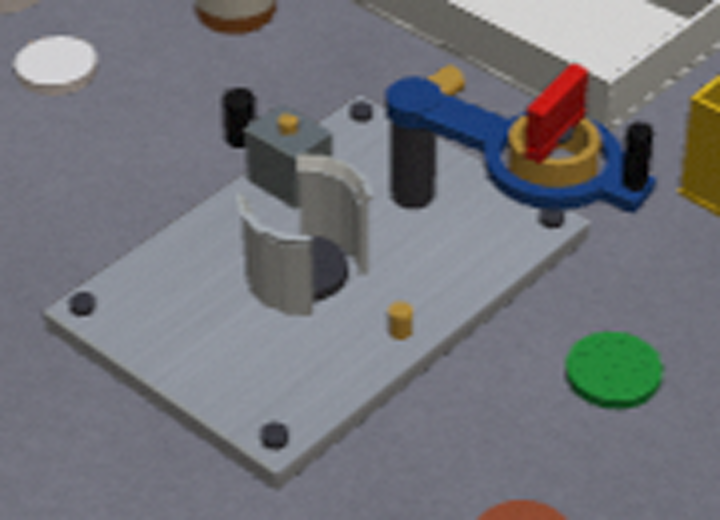

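```bash
python3 - <<'E'
from h import *
p,d,c=load('scene0');q,e,f=load('side0')
def o(L,C,ox,oy,z): return np.array([ray(C,(u+.5)/4-.5+ox,(v+.5)/4-.5+oy,z)[:2] for u,v in L])
A=o([(437,67),(667,123),(575,441),(320,372)],c,150,170,.02)
B=o([(45,316),(272,484),(589,226),(362,97)],f,210,160,.02)
bA=o([(449,83),(642,132),(557,410),(346,352)],c,150,170,.024)
bB=o([(82,303),(274,435),(551,215),(361,111)],f,210,160,.024)
for M in(A,B,bA,bB): print(np.round(M,4).tolist(),M.mean(0).round(4),[round(float(np.linalg.norm(M[i]-M[(i+1)%4])),4) for i in range(4)])
def yaw(M,order):
    # model points
    m=np.array(order);Mc=M-M.mean(0);mc=m-m.mean(0)
    z=np.sum((Mc[:,0]+1j*Mc[:,1])*(mc[:,0]-1j*mc[:,1]));th=np.angle(z)
    R=np.array([[np.cos(th),-np.sin(th)],[np.sin(th),np.cos(th)]])
    return np.degrees(th), M.mean(0)-R@np.array([.015,0])
# scene order: (-x,-y),( -x,+y),(+x,+y),(+x,-y)
s=[(-.145,-.11),(-.145,.11),(.175,.11),(.175,-.11)]
print(yaw(A,s),yaw(bA,s))
s2=[(-.145,.11),(-.145,-.11),(.175,-.11),(.175,.11)]
print(yaw(B,s2),yaw(bB,s2))
print('post',o([(468,283)],c,150,170,.112),o([(414,98)],f,210,160,.112))
print('plunger',o([(572,274)],c,150,170,.078),o([(288,119)],f,210,160,.078))
print('knobtop',o([(630,291)],c,150,170,.074),o([(239,95)],f,210,160,.074))
print('pegtop',o([(250,226)],c,150,170,.156),o([(638,129)],f,210,160,.156))
print('grid',o([(106,124)],c,150,170,.010),ray(f,402.5,303.5,.01))
E
```

```text
[[0.3854, -0.0917], [0.3823, 0.123], [0.6989, 0.1275], [0.7026, -0.0884]] [0.5423 0.0176] [0.2147, 0.3165, 0.2159, 0.3172]
[[0.3733, 0.1153], [0.3692, -0.1016], [0.6892, -0.0981], [0.6919, 0.1191]] [0.5309 0.0086] [0.2169, 0.32, 0.2172, 0.3187]
[[0.4015, -0.0749], [0.4008, 0.1045], [0.6791, 0.1067], [0.681, -0.0733]] [0.5406 0.0158] [0.1794, 0.2783, 0.1799, 0.2795]
[[0.3959, 0.1029], [0.3966, -0.0767], [0.6769, -0.0739], [0.6751, 0.1046]] [0.5361 0.0142] [0.1796, 0.2803, 0.1785, 0.2792]
(np.float64(0.7650652923663872), array([0.52729234, 0.01741102])) (np.float64(0.3967640347795746), array([0.52556445, 0.01565637]))
(np.float64(0.16042993933717986), array([0.51590526, 0.00860696])) (np.float64(0.44930242586275754), array([0.52113324, 0.01409752]))
post [[0.63436155 0.01816087]] [[0.62733918 0.01111846]]
plunger [[0.58452547 0.09022324]] [[0.58364612 0.08968057]]
knobtop [[0.58347454 0.13872589]] [[0.5836853  0.13858747]]
pegtop [[ 0.65902794 -0.15024253]] [[ 0.65484076 -0.15265014]]
grid [[ 0.52613312 -0.35856784]] [ 0.52280758 -0.36265966  0.01      ]
```

Emit:
servo_tool(steps=[[85, 0, 0, 0, 1], [85, 0, 0, 0, 1], [85, 0, 0, 0, 1], [85, 0, 0, 0, 1], [85, 0, 0, 0, 1], [85, 0, 0, 0, 1], [85, 0, 0, 0, 1], [85, 0, 0, 0, 1], [85, 0, 0, 0, 1], [85, 0, 0, 0, 1], [85, 0, 0, 0, 1], [85, 0, 0, 0, 1], [85, 0, 0, 0, 1], [85, 0, 0, 0, 1], [85, 0, 0, 0, 0.5]])

```text
t: 1.65
ee_pos: [0.1815, 0.5978, 0.2418]
ee_rot: [[-0.008, -0.0, -1.0], [1.0, -0.001, -0.008], [-0.001, -1.0, 0.0]]
wrist_force: [-0.1, 1.0, -0.8]
finger_gap: 0.0854
```

Emit:
servo_tool(steps=[[85, -0.5, 0, -0.4, 0], [85, -0.75, 0, -0.6, 0], [85, -0.75, 0, -0.6, 0], [85, -0.75, 0, -0.6, 0], [85, -0.75, 0, -0.6, 0], [85, -0.75, 0, -0.6, 0], [85, -0.75, 0, -0.6, 0], [85, -0.75, 0, -0.6, 0], [85, -0.75, 0, -0.6, 0], [85, -0.75, 0, -0.6, 0], [85, -0.75, 0, -0.6, 0], [85, -0.75, 0, -0.6, 0], [85, -0.4, 0, -0.3, 0], [85, 0, 0, 0, 0], [85, 0, 0, 0, 0], [85, 0, 0, 0, 0]])

```text
t: 3.25
ee_pos: [0.5508, 0.1451, 0.2422]
ee_rot: [[-0.012, -0.0, -1.0], [1.0, -0.0, -0.012], [-0.0, -1.0, 0.0]]
wrist_force: [0.1, 0.3, 0.8]
finger_gap: 0.085
```

```bash
python3 - <<'E'
from h import *
st()
snap('wrist','w1')
E
```

```text
t 3.25 pos [0.5508 0.1451 0.2422] F [0.1 0.3 0.8] gap 0.085
[[-0.012, -0.0, -1.0], [1.0, -0.0, -0.012], [-0.0, -1.0, 0.0]] [ 31.   16.7  -7.5  -0.  -65.8 -30.4]
```

View pics/w1.png

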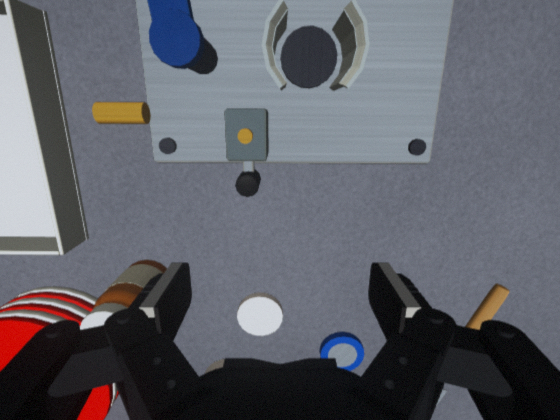

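```bash
python3 - <<'E'
from h import *
p,d,c=load('w1')
for n,u,v,z in [('floor',309,56.5,.03),('plunger',245,136,.078),('knob',247.5,186,.074),('bolt1',167.5,146,.024),('bolt2',417.5,147,.024),('postcap',174,36,.112),('fine',260,315,.012),('plate',342.5,350,.012)]:
    print(n,ray(c,u,v,z).round(4))
X=cloud(d,c);print(X[40:75,290:330].reshape(-1,3).mean(0),X[180:188,243:252].reshape(-1,3).mean(0))
E
```

```text
floor [0.5235 0.0147 0.03  ]
plunger [0.5848 0.0905 0.078 ]
knob [0.5838 0.1395 0.074 ]
bolt1 [0.6776 0.1065 0.024 ]
bolt2 [0.3978 0.1043 0.024 ]
postcap [0.6332 0.0146 0.112 ]
fine [0.5765 0.3365 0.012 ]
plate [0.4584 0.3942 0.012 ]
[0.52307531 0.01542119 0.0310531 ] [0.58340574 0.1351905  0.0820528 ]
```

Emit:
servo_tool(steps=[[85, -0.06, 0.3, -0.33, 0], [85, -0.06, 0.5, -0.33, 0], [70, 0, 0.7, 0, 0], [60, 0, 0.7, 0, 0], [60, 0, 0.7, 0, 0], [60, 0, 0.6, 0, 0], [60, 0, 0.3, 0, 0], [60, 0, 0.12, 0, 0], [60, 0, 0, 0, 0], [15, 0, 0, 0, 0], [15, 0, 0, 0, 0], [15, 0, 0, 0, 0], [15, 0, 0, 0, 0], [15, 0, 0, 0, 0], [15, 0, 0, 0, 0], [15, 0, 0, 0, 0]])

```text
t: 4.9
ee_pos: [0.5841, 0.1392, 0.0478]
ee_rot: [[-0.011, 0.0, -1.0], [1.0, 0.001, -0.011], [0.001, -1.0, -0.0]]
wrist_force: [-4.7, 1.5, 5.8]
finger_gap: 0.023
```

Emit:
servo_tool(steps=[[15, 0.1, 0, 0, 0], [15, 0.1, 0, 0, 0], [15, 0.1, 0, 0, 0], [15, 0.1, 0, 0, 0], [15, 0.1, 0, 0, 0], [15, 0.1, 0, 0, 0], [15, 0.1, 0, 0, 0], [15, 0.12, 0, 0, 0], [15, 0, 0, 0, 0], [15, 0, 0, 0, 0]])

```text
t: 5.9
ee_pos: [0.5839, 0.1793, 0.0478]
ee_rot: [[-0.011, 0.0, -1.0], [1.0, -0.001, -0.011], [-0.001, -1.0, -0.0]]
wrist_force: [-3.5, -1.2, 5.8]
finger_gap: 0.0228
```

Emit:
servo_tool(steps=[[50, 0, 0, 0, 0], [60, 0, 0, 0, 0], [60, 0, -0.3, 0, 0], [60, 0, -0.7, 0, 0.5], [70, 0, -0.7, 0, 1], [85, 0, -0.7, 0, 1], [85, 0, -0.7, 0, 1], [85, 0, -0.5, 0, 1], [85, 0, -0.2, 0, 1], [85, 0, 0, 0, 1], [85, 0, 0, 0, 1], [85, 0, 0, 0, 1], [85, 0, 0, 0, 1], [85, 0, 0, 0, 1], [85, 0, 0, 0, 1], [85, 0, 0, 0, 1], [85, 0, 0, 0, 1], [85, 0, 0, 0, 1], [85, 0, 0, 0, 1], [85, 0, 0, 0, 1]])

```text
t: 7.9
ee_pos: [0.5842, 0.1798, 0.2362]
ee_rot: [[0.991, 0.0, -0.137], [0.137, 0.0, 0.991], [0.0, -1.0, 0.0]]
wrist_force: [-0.3, -0.3, -0.2]
finger_gap: 0.0846
```

```bash
python3 - <<'E'
from h import *
st()
E
```

```text
t 7.9 pos [0.5842 0.1798 0.2362] F [-0.3 -0.3 -0.2] gap 0.0846
[[0.991, 0.0, -0.137], [0.137, 0.0, 0.991], [0.0, -1.0, 0.0]] [  32.3   20.9   -2.1   -0.   -66.9 -114.4]
```

Emit:
servo_tool(steps=[[85, 0, 0, 0, 1], [85, 0, 0, 0, 0.5], [85, -0.1, 0, -0.4, 0], [85, -0.2, 0, -0.7, 0], [85, -0.2, 0, -0.8, 0], [85, -0.2, 0, -0.8, 0], [85, -0.2, 0, -0.8, 0], [85, -0.2, 0, -0.8, 0], [85, -0.2, 0, -0.8, 0], [85, -0.2, 0, -0.8, 0], [85, -0.2, 0, -0.8, 0], [85, -0.2, 0, -0.8, 0], [85, -0.2, 0, -0.8, 0], [85, -0.2, 0, -0.5, 0], [85, -0.1, 0, 0, 0], [85, 0, 0, 0, 0], [85, 0, 0, 0, 0]])

```text
t: 9.6
ee_pos: [0.4686, -0.261, 0.2365]
ee_rot: [[1.0, 0.0, -0.011], [0.011, -0.0, 1.0], [0.0, -1.0, -0.0]]
wrist_force: [-0.6, 0.2, 0.8]
finger_gap: 0.085
```

```bash
python3 - <<'E'
from h import *
st()
snap('wrist','w2')
E
```

```text
t 9.6 pos [ 0.4686 -0.261   0.2365] F [-0.6  0.2  0.8] gap 0.085
[[1.0, 0.0, -0.011], [0.011, -0.0, 1.0], [0.0, -1.0, -0.0]] [-11.8  13.7 -12.5  -0.  -63.8 -77.6]
```

View pics/w2.png

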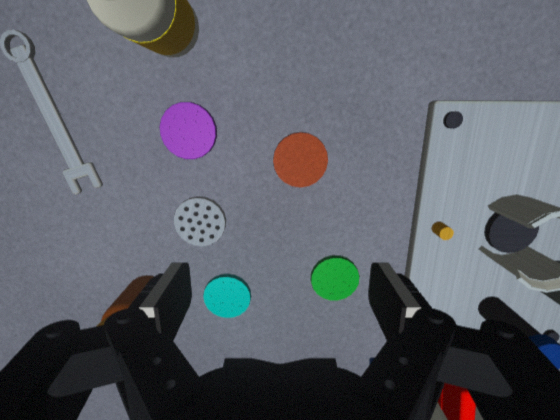

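```bash
cat >> h.py <<'E'
def disc(name,kind,near=None,zt=.012):
    p,d,c=load(name);h=cv2.cvtColor(p,cv2.COLOR_RGB2HSV).astype(int);H,S,V=h[...,0],h[...,1],h[...,2]
    m=dict(coarse=(H<14)&(S>110)&(V>90),fine=(S<30)&(V>170),plate=(H>100)&(H<118)&(S>150),grid=(S<25)&(V>115),yellow=(H>18)&(H<35)&(S>110))[kind].astype(np.uint8)
    m[330:]=0
    m=cv2.morphologyEx(m,cv2.MORPH_CLOSE,np.ones((3,3)))
    cs,_=cv2.findContours(m,cv2.RETR_EXTERNAL,cv2.CHAIN_APPROX_NONE)
    for k in cs:
        if cv2.contourArea(k)<300: continue
        P=np.array([ray(c,*q,zt)[:2] for q in k[:,0,:].astype(float)])
        (x,y),r=cv2.minEnclosingCircle(P.astype(np.float32)*1000)
        M=cv2.moments(P.astype(np.float32)*1000)
        if .02<r/1000<.05: print(kind,'px',cv2.minEnclosingCircle(k)[0],'circ',round(x/1000,4),round(y/1000,4),'r',round(r/1000,4),'cent',round(M['m10']/M['m00']/1000,4),round(M['m01']/M['m00']/1000,4),'area r',round((M['m00']/np.pi)**.5/1000,4))
E
python3 - <<'E'
from h import *
disc('w2','grid',zt=.01);disc('w2','coarse')
disc('w1','fine')
E
```

```text
grid px (537.7314453125, 283.1706237792969) circ 0.6016 0.0817 r 0.0331 cent 0.6059 0.084 area r 0.0162
grid px (123.0, 1.5) circ 0.2921 -0.4209 r 0.0376 cent 0.3006 -0.421 area r 0.0229
coarse px (300.2732849121094, 159.3438262939453) circ 0.4464 -0.2378 r 0.0315 cent 0.4465 -0.2379 area r 0.0308
fine px (259.4111022949219, 316.0) circ 0.5774 0.3384 r 0.0316 cent 0.5775 0.3357 area r 0.0292
```

```bash
python3 - <<'E'
from h import *
p,d,c=load('w2');print(ray(c,200,221.5,.01),ray(c,200,221,.008),p[221,180],p[205,200],p[221,240])
for v in (174,226): print(ray(c,v,221.5,.01))
for v in (197,246): print(ray(c,200,v,.01))
E
```

```text
[ 0.52382834 -0.35892488  0.01      ] [ 0.5238977  -0.35941918  0.008     ] [135 144 154] [136 146 157] [113 117 128]
[ 0.5241762  -0.39096673  0.01      ]
[ 0.52348037 -0.32687322  0.01      ]
[ 0.49249955 -0.35687519  0.01      ]
[ 0.55677381 -0.36108035  0.01      ]
```

```bash
python3 - <<'E'
from h import *
p,d,c=load('w2');X=cloud(d,c)
s=robot.state()
Y=(X-s['ee_pos'])@s['ee_rot']
R=Y[255:330,130:200].reshape(-1,3); m=(R[:,1]>-.05)&(R[:,1]<.05)
print(np.percentile(R[m],[0,1,5,50,95,99,100],axis=0).round(4))
for v,u in [(266,185),(270,180),(266,377),(285,165),(300,185)]: print((v,u),Y[v,u].round(4))
E
```

```text
[[-0.0135 -0.05   -0.0575]
 [-0.0122 -0.0494 -0.0568]
 [-0.0116 -0.0469 -0.0552]
 [-0.007  -0.0262 -0.044 ]
 [ 0.0074 -0.0064 -0.0433]
 [ 0.0104 -0.0029 -0.043 ]
 [ 0.0118 -0.0007 -0.0408]]
(266, 185) [-0.0094 -0.0071 -0.0434]
(270, 180) [-0.0104 -0.0127 -0.0438]
(266, 377) [-0.0104 -0.0092  0.042 ]
(285, 165) [-0.0106 -0.0251 -0.0458]
(300, 185) [ 0.0057 -0.0108 -0.0437]
```

Emit:
servo_tool(steps=[[85, 0.3, 0.2, -0.6, 0], [85, 0.4, 0.4, -0.7, 0], [85, 0.39, 0.6, -0.68, 0], [85, 0, 0.8, 0, 0], [85, 0, 0.8, 0, 0], [85, 0, 0.8, 0, 0], [85, 0, 0.5, 0, 0], [85, 0, 0.3, 0, 0], [85, 0, 0.17, 0, 0], [85, 0, 0, 0, 0], [85, 0, 0, 0, 0]])

```text
t: 10.75
ee_pos: [0.5254, -0.3601, 0.0092]
ee_rot: [[1.0, 0.002, -0.011], [0.011, -0.001, 1.0], [0.002, -1.0, -0.001]]
wrist_force: [0.3, 0.6, 1.1]
finger_gap: 0.0849
```

```bash
python3 - <<'E'
from h import *
st()
snap('wrist','w3')
E
```

```text
t 10.75 pos [ 0.5254 -0.3601  0.0092] F [0.3 0.6 1.1] gap 0.0849
[[1.0, 0.002, -0.011], [0.011, -0.001, 1.0], [0.002, -1.0, -0.001]] [-19.9  36.7 -12.1   0.  -41.  -69.5]
```

View pics/w3.png

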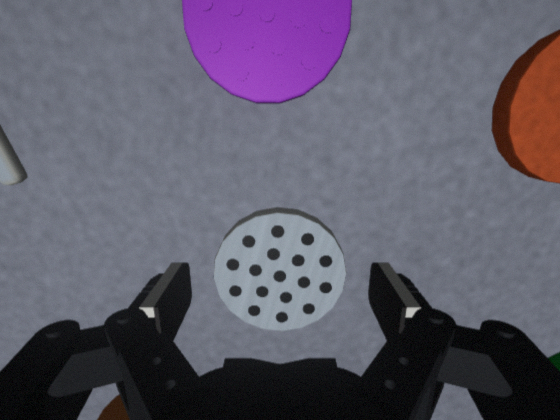

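```bash
python3 - <<'E'
from h import *
p,d,c=load('w3');print(ray(c,279.5,270,.01))
E
```

```text
[ 0.52189207 -0.36091957  0.01      ]
```

Emit:
servo_tool(steps=[[85, -0.06, 0, 0, 0], [50, 0, 0, 0, 0], [50, 0, 0, 0, 0], [50, 0, 0, 0, 0], [50, 0, 0, 0, 0], [50, 0, 0, 0, 0], [50, 0, 0, 0, 0], [50, 0, 0, 0, 0], [50, 0, 0, 0, 0]])

```text
t: 11.7
ee_pos: [0.5217, -0.3604, 0.0095]
ee_rot: [[1.0, 0.001, -0.011], [0.011, -0.001, 1.0], [0.001, -1.0, -0.001]]
wrist_force: [-0.9, 0.5, 6.1]
finger_gap: 0.0611
```

Emit:
servo_tool(steps=[[50, 0, -0.2, 0, 0], [50, 0, -0.6, 0, 0], [50, 0, -0.8, 0, 0], [50, 0, -0.8, 0.2, 0], [50, 0.02, -0.4, 0.4, 0], [50, 0.03, 0, 0.6, 0], [50, 0.02, 0, 0.8, 0], [50, 0.02, 0, 0.8, 0], [50, 0.02, 0, 0.8, 0], [50, 0, 0, 0.8, 0], [50, 0, 0, 0.8, 0], [50, 0, 0, 0.8, 0], [50, 0, 0, 0.6, 0], [50, 0, 0, 0.5, 0], [50, 0, 0, 0.2, 0], [50, 0, 0, 0, 0], [50, 0, 0, 0, 0]])

```text
t: 13.4
ee_pos: [0.5227, 0.0046, 0.1479]
ee_rot: [[1.0, -0.0, -0.01], [0.01, -0.0, 1.0], [-0.0, -1.0, -0.0]]
wrist_force: [-0.5, -0.5, -0.5]
finger_gap: 0.061
```

```bash
python3 - <<'E'
from h import *
st()
snap('wrist','w4')
E
```

```text
t 13.4 pos [0.5227 0.0046 0.1479] F [-0.5 -0.5 -0.5] gap 0.061
[[1.0, -0.0, -0.01], [0.01, -0.0, 1.0], [-0.0, -1.0, -0.0]] [  18.3   17.5  -21.4    0.   -51.1 -107.7]
```

View pics/w4.png

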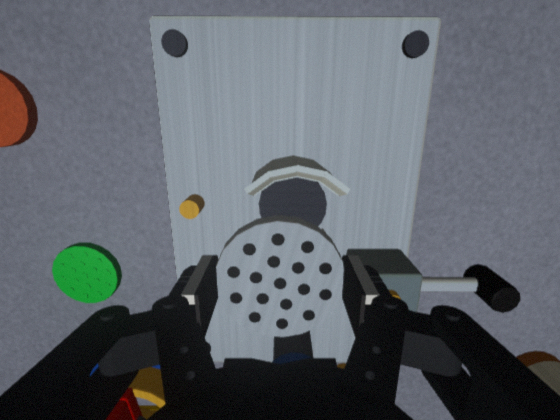

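```bash
python3 - <<'E'
from h import *
p,d,c=load('w4')
b=ray(c,415.5,43.5,.024)[:2],ray(c,174,42.5,.024)[:2]
print(b, np.mean(b,0), 'yaw',np.degrees(np.arctan2(*(b[1]-b[0])[[0,1]]*[1,-1])))
for n,u,v,z in [('gridc',279.5,270+3,.1485),('rimL',246,190,.09),('rimR',349,190,.09),('rimtop',298,166,.09),('floorT',293,170,.03),('floorL',259.5,207,.03),('floorR',326.5,207,.03),('knobtop',507,291,.074),('plunger',397,295,.078)]: print(n,ray(c,u,v,z).round(4))
E
```

```text
(array([0.3979334 , 0.10392971]), array([ 0.39921468, -0.07572095])) [0.39857404 0.01410438] yaw 0.4086308024852583
gridc [0.5208 0.0038 0.1485]
rimL [ 0.495  -0.0176  0.09  ]
rimR [0.4943 0.0475 0.09  ]
rimtop [0.4794 0.0148 0.09  ]
floorT [0.4928 0.0147 0.03  ]
floorL [ 0.5246 -0.0129  0.03  ]
floorR [0.5241 0.0438 0.03  ]
knobtop [0.5762 0.1779 0.074 ]
plunger [0.5779 0.0927 0.078 ]
```

Emit:
servo_tool(steps=[[50, 0.02, 0, 0.22, 0], [50, 0, 0.2, 0, 0], [50, 0, 0.3, 0, 0], [50, 0, 0.3, 0, 0], [50, 0, 0.3, 0, 0], [50, 0, 0.3, 0, 0], [50, 0, 0.3, 0, 0], [50, 0, 0.2, 0, 0], [50, 0, 0.1, 0, 0], [50, 0, 0.1, 0, 0], [50, 0, 0.05, 0, 0], [50, 0, 0, 0, 0], [50, 0, 0, 0, 0]])

```text
t: 14.75
ee_pos: [0.5225, 0.0155, 0.0424]
ee_rot: [[1.0, -0.002, -0.011], [0.011, -0.001, 1.0], [-0.003, -1.0, -0.001]]
wrist_force: [-9.3, 0.1, 15.9]
finger_gap: 0.061
```

Emit:
servo_tool(steps=[[50, -0.02, 0, 0, 0], [50, -0.02, 0, 0, 0], [50, 0, 0, 0, 0]])

```text
t: 15.05
ee_pos: [0.5223, 0.0155, 0.0425]
ee_rot: [[1.0, 0.002, -0.011], [0.011, -0.001, 1.0], [0.002, -1.0, -0.001]]
wrist_force: [-5.1, -1.9, 12.2]
finger_gap: 0.0611
```

Emit:
servo_tool(steps=[[80, 0, 0, 0, 0], [80, 0, 0, 0, 0], [80, 0, 0, 0, 0], [80, 0, 0, 0, 0], [80, 0, -0.2, 0, 0], [80, 0, -0.5, 0, 0], [80, 0, -0.8, 0, 0], [85, 0, -0.8, 0, 0], [85, -0.5, -0.8, 0, 0], [85, -0.5, -0.8, 0, 0], [85, -0.5, -0.2, 0, 0], [85, -0.2, 0, 0, 0], [85, 0, 0, 0, 0], [85, 0, 0, 0, 0]])

```text
t: 16.45
ee_pos: [0.4369, 0.0152, 0.2447]
ee_rot: [[1.0, -0.001, -0.011], [0.011, -0.0, 1.0], [-0.001, -1.0, -0.0]]
wrist_force: [0.4, 0.0, -0.2]
finger_gap: 0.0851
```

```bash
python3 - <<'E'
from h import *
st()
snap('wrist','w5')
E
```

```text
t 16.45 pos [0.4369 0.0152 0.2447] F [ 0.4  0.  -0.2] gap 0.0851
[[1.0, -0.001, -0.011], [0.011, -0.0, 1.0], [-0.001, -1.0, -0.0]] [  23.4    3.3  -24.     0.   -62.8 -112.8]
```

View pics/w5.png

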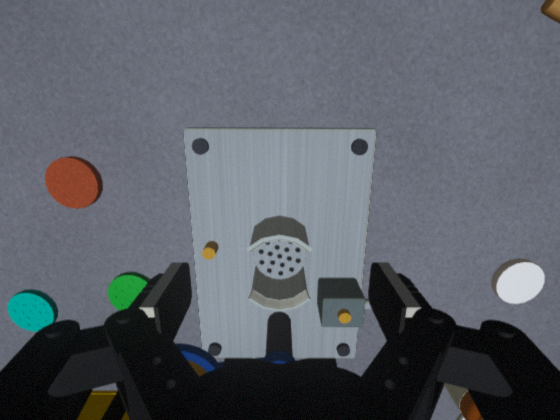

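```bash
python3 - <<'E'
from h import *
p,d,c=load('w5')
a=cv2.resize(p[200:330,210:350],None,fx=5,fy=5,interpolation=cv2.INTER_CUBIC);cv2.imwrite('pics/c3.png',a[:,:,::-1])
X=cloud(d,c)[245:275,262:298].reshape(-1,3)
X=X[(X[:,2]>.02)&(X[:,2]<.06)]
A=np.c_[X[:,:2]-[.523,.015],np.ones(len(X))];print(np.linalg.lstsq(A,X[:,2],rcond=None)[0],len(X))
disc('w5','coarse')
b=ray(c,359.5,147,.024)[:2],ray(c,200.5,146.5,.024)[:2];print(b)
for n,u,v,z in [('gridc',280,258.5,.04)]:print(n,ray(c,u,v,z))
E
```

```text
[-0.00308011 -0.00117514  0.03960495] 1077
coarse px (71.0, 183.0) circ 0.4464 -0.2363 r 0.0315 cent 0.4464 -0.2365 area r 0.0307
(array([0.39846846, 0.10447147]), array([ 0.39987583, -0.07481291]))
gridc [0.53019614 0.01624107 0.04      ]
```

View pics/c3.png

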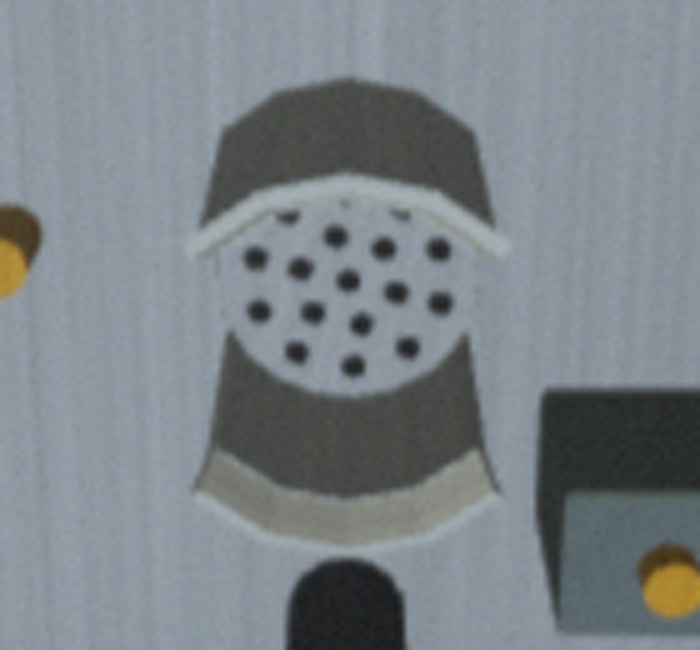

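Emit:
servo_tool(steps=[[85, 0, 0, -0.4, 0], [85, 0.02, 0, -0.7, 0], [85, 0.02, 0, -0.8, 0], [85, 0.03, 0, -0.8, 0], [85, 0.03, 0, -0.8, 0], [85, 0.03, 0, -0.8, 0], [85, 0, 0.2, -0.5, 0], [85, 0, 0.5, -0.24, 0], [85, 0, 0.8, 0, 0], [85, 0, 0.8, 0, 0], [85, 0, 0.8, 0, 0], [85, 0, 0.8, 0, 0], [85, 0, 0.5, 0, 0], [85, 0, 0.3, 0, 0], [85, 0, 0, 0, 0], [85, 0, 0, 0, 0]])

```text
t: 18.1
ee_pos: [0.4462, -0.237, 0.0094]
ee_rot: [[1.0, -0.002, -0.011], [0.011, 0.0, 1.0], [-0.002, -1.0, 0.0]]
wrist_force: [0.4, 0.3, 0.4]
finger_gap: 0.0851
```

```bash
python3 - <<'E'
from h import *
st()
snap('wrist','w6')
disc('w6','coarse')
E
```

```text
t 18.1 pos [ 0.4462 -0.237   0.0094] F [0.4 0.3 0.4] gap 0.0851
[[1.0, -0.002, -0.011], [0.011, 0.0, 1.0], [-0.002, -1.0, 0.0]] [ -9.5  28.  -31.4   0.  -30.7 -79.9]
coarse px (278.5283203125, 275.73541259765625) circ 0.4461 -0.2382 r 0.0315 cent 0.4456 -0.2382 area r 0.0308
```

View pics/w6.png

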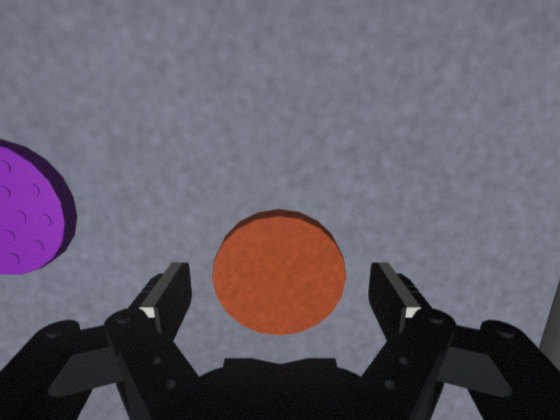

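Emit:
servo_tool(steps=[[50, 0, 0, 0, 0], [50, 0, 0, 0, 0], [50, 0, 0, 0, 0], [50, 0, 0, 0, 0], [50, 0, 0, 0, 0], [50, 0, 0, 0, 0], [50, 0, 0, 0, 0], [50, 0, -0.2, 0, 0], [50, 0, -0.6, 0, 0], [50, 0, -0.8, 0, 0], [50, 0, -0.8, 0.1, 0], [50, 0.1, -0.4, 0.4, 0], [50, 0.25, 0, 0.72, 0], [50, 0.25, 0, 0.8, 0], [50, 0.25, 0, 0.8, 0], [50, 0.25, 0, 0.8, 0], [50, 0.25, 0, 0.7, 0], [50, 0.2, 0, 0.5, 0], [50, 0.04, 0, 0.2, 0], [50, 0, 0, 0, 0]])

```text
t: 20.15
ee_pos: [0.5228, 0.0161, 0.1509]
ee_rot: [[1.0, 0.001, -0.012], [0.012, 0.0, 1.0], [0.001, -1.0, 0.0]]
wrist_force: [-0.2, -0.1, -0.4]
finger_gap: 0.0607
```

```bash
python3 - <<'E'
from h import *
st()
snap('wrist','w7')
disc('w7','coarse',zt=.15+.0025)
E
```

```text
t 20.15 pos [0.5228 0.0161 0.1509] F [-0.2 -0.1 -0.4] gap 0.0607
[[1.0, 0.001, -0.012], [0.012, 0.0, 1.0], [0.001, -1.0, 0.0]] [  19.6   17.3  -21.2   -0.   -51.5 -108.8]
coarse px (279.6135559082031, 269.9220886230469) circ 0.5211 0.0153 r 0.0311 cent 0.521 0.0153 area r 0.0305
```

View pics/w7.png

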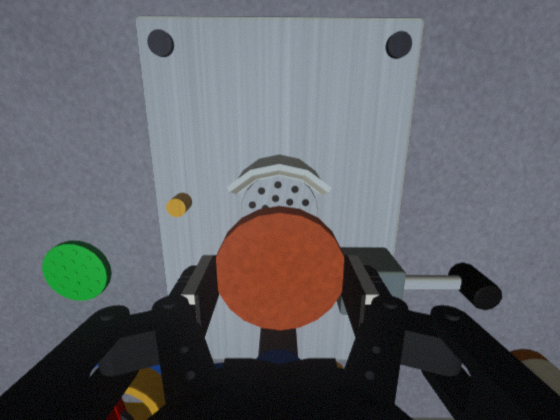

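Emit:
servo_tool(steps=[[50, 0.01, 0.2, -0.01, 0], [50, 0, 0.4, 0, 0], [50, 0, 0.4, 0, 0], [50, 0, 0.4, 0, 0], [50, 0, 0.3, 0, 0], [50, 0, 0.2, 0, 0], [50, 0, 0.1, 0, 0], [50, 0, 0, 0, 0], [50, 0, 0, 0, 0]])

```text
t: 21.1
ee_pos: [0.5224, 0.0133, 0.052]
ee_rot: [[1.0, -0.001, -0.01], [0.01, -0.001, 1.0], [-0.001, -1.0, -0.001]]
wrist_force: [-5.4, -1.9, 12.0]
finger_gap: 0.061
```

Emit:
servo_tool(steps=[[80, 0, 0, 0, 0], [80, 0, 0, 0, 0], [80, 0, 0, 0, 0], [80, 0, 0, 0, 0], [80, 0, -0.2, 0, 0], [80, 0, -0.5, 0, 0], [80, 0, -0.8, 0, 0], [85, 0, -0.8, 0.2, 0], [85, -0.5, -0.8, 0.3, 0], [85, -0.5, -0.6, 0.4, 0], [85, -0.5, 0, 0.4, 0], [85, -0.2, 0, 0.2, 0], [85, 0, 0, 0, 0], [85, 0, 0, 0, 0]])

```text
t: 22.5
ee_pos: [0.4376, 0.0889, 0.2359]
ee_rot: [[1.0, 0.001, -0.012], [0.012, 0.0, 1.0], [0.001, -1.0, 0.0]]
wrist_force: [-0.6, -0.6, -0.8]
finger_gap: 0.0851
```

```bash
python3 - <<'E'
from h import *
st()
p,d,c=snap('wrist','w8')
disc('w8','coarse',zt=.052);disc('w8','fine');disc('w8','plate')
E
```

```text
t 22.5 pos [0.4376 0.0889 0.2359] F [-0.6 -0.6 -0.8] gap 0.0851
[[1.0, 0.001, -0.012], [0.012, 0.0, 1.0], [0.001, -1.0, 0.0]] [  32.5    4.6  -23.8    0.   -61.5 -121.8]
coarse px (212.5, 258.0) circ 0.5231 0.0137 r 0.0313 cent 0.5276 0.0128 area r 0.0275
fine px (468.6715087890625, 284.28363037109375) circ 0.5774 0.3387 r 0.0317 cent 0.5772 0.3387 area r 0.0309
plate px (535.7291870117188, 194.5) circ 0.4594 0.3978 r 0.0355 cent 0.4573 0.3897 area r 0.0227
```

View pics/w8.png

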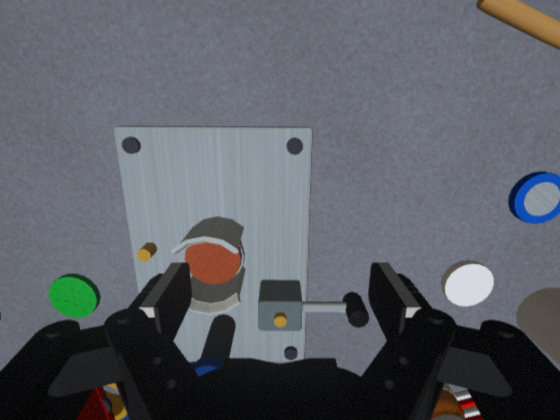

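```bash
python3 - <<'E'
from h import *
p,d,c=load('scene0');print('mug top',ray(c,404,278,.09),ray(c,404,278,.05)); q,e,f=load('side0');print(ray(f,208,136,.09))
p,d,c=load('w8');X=cloud(d,c)[250:275,198:228].reshape(-1,3);X=X[(X[:,2]>.02)&(X[:,2]<.075)]
A=np.c_[X[:,:2]-[.523,.015],np.ones(len(X))];print(np.linalg.lstsq(A,X[:,2],rcond=None)[0],len(X),X[:,2].std())
E
```

```text
mug top [0.6224401  0.45254354 0.09      ] [0.60235964 0.4595108  0.05      ]
[0.61328348 0.44396552 0.09      ]
[-0.00316885  0.00199796  0.05142704] 750 0.0006481865194722818
```

Emit:
servo_tool(steps=[[85, 0.2, 0, 0.4, 0], [80, 0.4, 0, 0.7, 0], [80, 0.45, 0, 0.8, 0], [80, 0.45, 0, 0.8, 0], [80, 0.45, 0, 0.8, 0], [80, 0.45, 0, 0.8, 0], [80, 0.35, 0.2, 0.5, 0], [80, 0.1, 0.5, 0.16, 0], [80, 0, 0.8, 0, 0], [80, 0, 0.8, 0, 0], [80, 0, 0.8, 0, 0], [80, 0, 0.7, 0, 0], [80, 0, 0.5, 0, 0], [80, 0, 0.23, 0, 0], [80, 0, 0, 0, 0], [80, 0, 0, 0, 0]])

```text
t: 24.15
ee_pos: [0.5785, 0.3388, 0.0095]
ee_rot: [[1.0, 0.002, -0.011], [0.011, 0.001, 1.0], [0.002, -1.0, 0.001]]
wrist_force: [0.2, -1.3, 0.2]
finger_gap: 0.0798
```

```bash
python3 - <<'E'
from h import *
st()
snap('wrist','w9')
disc('w9','fine')
E
```

```text
t 24.15 pos [0.5785 0.3388 0.0095] F [ 0.2 -1.3  0.2] gap 0.0798
[[1.0, 0.002, -0.011], [0.011, 0.001, 1.0], [0.002, -1.0, 0.001]] [  44.2   39.1   -6.7    0.   -44.1 -133.6]
fine px (280.6237487792969, 271.1039733886719) circ 0.5769 0.3386 r 0.0314 cent 0.5768 0.3386 area r 0.031
```

View pics/w9.png

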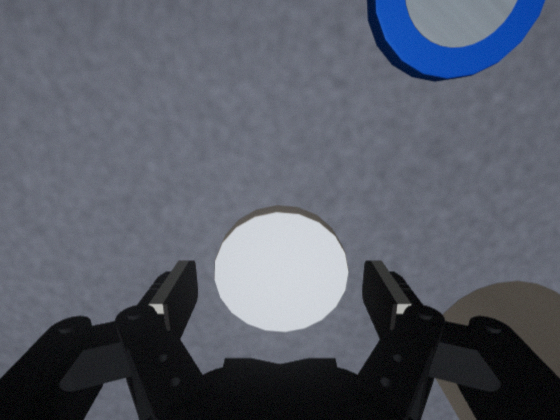

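Emit:
servo_tool(steps=[[80, -0.03, 0, 0, 0], [50, 0, 0, 0, 0], [50, 0, 0, 0, 0], [50, 0, 0, 0, 0], [50, 0, 0, 0, 0], [50, 0, 0, 0, 0], [50, 0, 0, 0, 0], [50, 0, -0.2, 0, 0], [50, 0, -0.6, 0, 0], [50, 0, -0.9, 0, 0], [50, 0, -0.8, -0.1, 0], [50, -0.1, -0.4, -0.4, 0], [50, -0.2, 0, -0.8, 0], [50, -0.2, 0, -0.9, 0], [50, -0.2, 0, -0.9, 0], [50, -0.2, 0, -0.9, 0], [50, -0.15, 0, -0.9, 0], [50, -0.1, 0, -0.8, 0], [50, 0, 0, -0.5, 0], [50, 0, 0, -0.27, 0]])

```text
t: 26.2
ee_pos: [0.5212, 0.0122, 0.1545]
ee_rot: [[1.0, 0.0, -0.008], [0.008, 0.0, 1.0], [0.0, -1.0, 0.0]]
wrist_force: [0.9, 1.1, -1.8]
finger_gap: 0.0606
```

Emit:
servo_tool(steps=[[50, 0, 0, 0, 0], [50, 0, 0, 0, 0]])

```text
t: 26.4
ee_pos: [0.5221, 0.0145, 0.154]
ee_rot: [[1.0, 0.001, -0.011], [0.011, 0.0, 1.0], [0.001, -1.0, 0.0]]
wrist_force: [-0.5, -0.5, -1.4]
finger_gap: 0.0609
```

```bash
python3 - <<'E'
from h import *
s=st()
snap('wrist','w10')
disc('w10','fine',zt=s['ee_pos'][2]+.0025)
E
```

```text
t 26.4 pos [0.5221 0.0145 0.154 ] F [-0.5 -0.5 -1.4] gap 0.0609
[[1.0, 0.001, -0.011], [0.011, 0.0, 1.0], [0.001, -1.0, 0.0]] [  19.4   17.   -21.1   -0.   -51.9 -108.8]
fine px (279.60809326171875, 273.8243103027344) circ 0.5217 0.0138 r 0.0311 cent 0.5215 0.0138 area r 0.0304
```

View pics/w10.png

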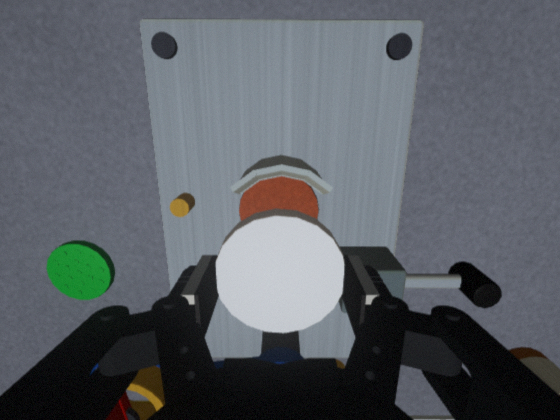

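Emit:
servo_tool(steps=[[50, 0.02, 0.2, 0.02, 0], [50, 0, 0.4, 0, 0], [50, 0, 0.4, 0, 0], [50, 0, 0.4, 0, 0], [50, 0, 0.3, 0, 0], [50, 0, 0.12, 0, 0], [50, 0, 0, 0, 0], [50, 0, 0, 0, 0]])

```text
t: 27.25
ee_pos: [0.5226, 0.0159, 0.0631]
ee_rot: [[1.0, -0.001, -0.012], [0.012, -0.0, 1.0], [-0.001, -1.0, -0.0]]
wrist_force: [-2.1, 0.8, 3.8]
finger_gap: 0.0609
```

Emit:
servo_tool(steps=[[80, 0, 0, 0, 0], [80, 0, 0, 0, 0], [80, 0, 0, 0, 0], [80, 0, 0, 0, 0], [80, 0, -0.2, 0, 0], [80, 0, -0.5, 0, 0], [80, 0, -0.8, 0, 0], [80, 0, -0.8, 0.2, 0], [80, -0.5, -0.8, 0.3, 0], [80, -0.5, -0.2, 0.4, 0], [80, -0.5, 0, 0.5, 0], [80, -0.2, 0, 0.2, 0], [80, 0, 0, 0, 0], [80, 0, 0, 0, 0]])

```text
t: 28.65
ee_pos: [0.4371, 0.0943, 0.2285]
ee_rot: [[1.0, 0.001, -0.011], [0.011, 0.001, 1.0], [0.001, -1.0, 0.0]]
wrist_force: [0.0, 0.2, 0.8]
finger_gap: 0.0799
```

```bash
python3 - <<'E'
from h import *
st()
p,d,c=snap('wrist','w11')
disc('w11','fine',zt=.064);disc('w11','plate')
X=cloud(d,c)[250:270,200:222].reshape(-1,3);X=X[(X[:,2]>.02)&(X[:,2]<.075)]
A=np.c_[X[:,:2]-[.523,.015],np.ones(len(X))];print(np.linalg.lstsq(A,X[:,2],rcond=None)[0],len(X),X[:,2].std())
E
```

```text
t 28.65 pos [0.4371 0.0943 0.2285] F [0.  0.2 0.8] gap 0.0799
[[1.0, 0.001, -0.011], [0.011, 0.001, 1.0], [0.001, -1.0, 0.0]] [  33.1    5.1  -24.4    0.   -60.4 -122.5]
fine px (198.5, 264.0) circ 0.5204 0.0081 r 0.0391 cent 0.5203 0.0196 area r 0.0277
plate px (535.9285888671875, 196.5) circ 0.4585 0.3983 r 0.0355 cent 0.4572 0.3894 area r 0.0226
[-0.01071374  0.00909831  0.06324357] 431 0.0006819108979670479
```

View pics/w11.png

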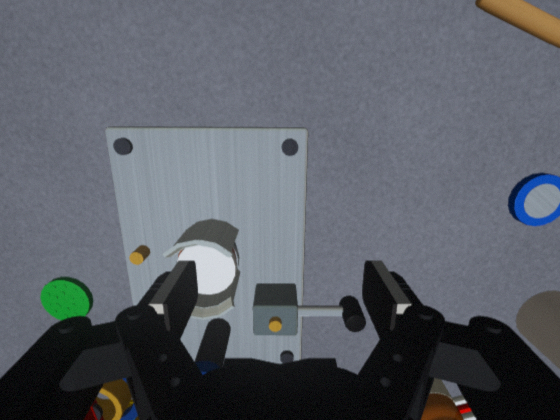

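Emit:
servo_tool(steps=[[85, 0.05, 0, 0.4, 0], [85, 0.05, 0, 0.7, 0], [85, 0.1, 0, 0.9, 0], [85, 0.1, 0, 0.9, 0], [85, 0.1, 0, 0.9, 0], [85, 0.1, 0, 0.9, 0], [85, 0, 0.1, 0.8, 0], [85, 0, 0.5, 0.55, 0], [85, 0, 0.8, 0, 0], [85, 0, 0.8, 0, 0], [85, 0, 0.5, 0, 0], [85, 0, 0.3, 0, 0], [85, 0, 0, 0, 0], [85, 0, 0, 0, 0]])

```text
t: 30.1
ee_pos: [0.4597, 0.3968, 0.0777]
ee_rot: [[1.0, 0.0, -0.01], [0.01, -0.001, 1.0], [0.0, -1.0, -0.001]]
wrist_force: [-0.4, -0.5, 0.0]
finger_gap: 0.0849
```

```bash
python3 - <<'E'
from h import *
st()
snap('wrist','w12')
disc('w12','plate')
E
```

```text
t 30.1 pos [0.4597 0.3968 0.0777] F [-0.4 -0.5  0. ] gap 0.0849
[[1.0, 0.0, -0.01], [0.01, -0.001, 1.0], [0.0, -1.0, -0.001]] [  56.1   29.5  -13.6    0.   -46.9 -145.5]
plate px (289.0, 223.0) circ 0.4575 0.4024 r 0.032 cent 0.4575 0.4025 area r 0.0313
```

View pics/w12.png

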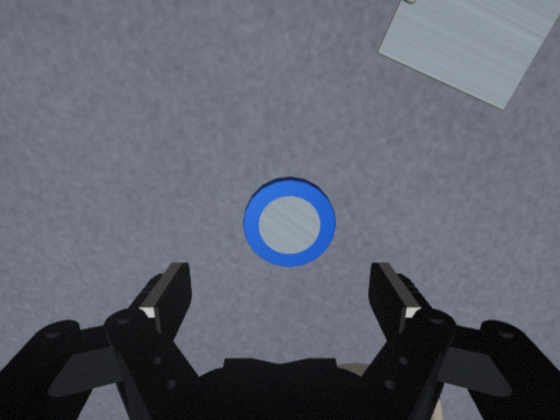

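Emit:
servo_tool(steps=[[85, -0.03, 0.2, 0.1, 0], [85, 0, 0.5, 0, 0], [85, 0, 0.4, 0, 0], [85, 0, 0.26, 0, 0], [85, 0, 0, 0, 0], [50, 0, 0, 0, 0], [50, 0, 0, 0, 0], [50, 0, 0, 0, 0], [50, 0, 0, 0, 0], [50, 0, 0, 0, 0], [50, 0, 0, 0, 0], [50, 0, 0, 0, 0], [50, 0, 0, 0, 0]])

```text
t: 31.45
ee_pos: [0.458, 0.4032, 0.0118]
ee_rot: [[1.0, 0.003, -0.011], [0.011, 0.003, 1.0], [0.003, -1.0, 0.003]]
wrist_force: [-1.0, 0.4, 5.4]
finger_gap: 0.061
```

Emit:
servo_tool(steps=[[50, 0, -0.2, 0, 0], [50, 0, -0.6, 0, 0], [50, 0, -0.9, 0, 0], [50, 0, -0.8, -0.1, 0], [50, 0.1, -0.4, -0.4, 0], [50, 0.15, 0, -0.8, 0], [50, 0.15, 0, -0.9, 0], [50, 0.15, 0, -0.9, 0], [50, 0.15, 0, -0.9, 0], [50, 0.15, 0, -0.9, 0], [50, 0.15, 0, -0.9, 0], [50, 0.15, 0, -0.8, 0], [50, 0.07, 0, -0.6, 0], [50, 0, 0, -0.4, 0], [50, 0, 0, -0.17, 0], [50, 0, 0, 0, 0], [50, 0, 0, 0, 0]])

```text
t: 33.15
ee_pos: [0.5223, 0.0147, 0.155]
ee_rot: [[1.0, 0.0, -0.011], [0.011, 0.0, 1.0], [0.0, -1.0, 0.0]]
wrist_force: [-0.0, -0.1, -0.9]
finger_gap: 0.0609
```

```bash
python3 - <<'E'
from h import *
s=st()
snap('wrist','w13')
disc('w13','plate',zt=s['ee_pos'][2]+.001)
E
```

```text
t 33.15 pos [0.5223 0.0147 0.155 ] F [-0.  -0.1 -0.9] gap 0.0609
[[1.0, 0.0, -0.011], [0.011, 0.0, 1.0], [0.0, -1.0, 0.0]] [  19.4   16.9  -21.    -0.   -52.  -108.8]
plate px (279.8770446777344, 272.2395324707031) circ 0.521 0.0143 r 0.0321 cent 0.5214 0.0141 area r 0.031
```

View pics/w13.png

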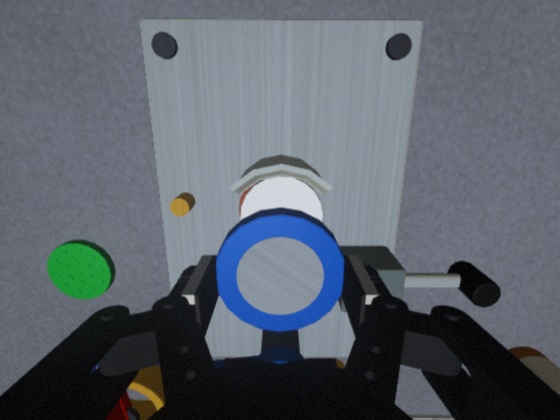

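Emit:
servo_tool(steps=[[50, 0.02, 0.2, 0.01, 0], [50, 0, 0.4, 0, 0], [50, 0, 0.4, 0, 0], [50, 0, 0.3, 0, 0], [50, 0, 0.15, 0, 0], [50, 0, 0.1, 0, 0], [50, 0, 0, 0, 0], [50, 0, 0, 0, 0]])

```text
t: 34.0
ee_pos: [0.5238, 0.0149, 0.0778]
ee_rot: [[1.0, 0.001, -0.011], [0.011, 0.0, 1.0], [0.001, -1.0, 0.0]]
wrist_force: [0.6, 0.5, -0.0]
finger_gap: 0.0608
```

Emit:
servo_tool(steps=[[50, 0, 0.04, 0, 0], [80, 0, 0, 0, 0], [80, 0, 0, 0, 0], [80, 0, 0, 0, 0], [80, 0, 0, 0, 0], [80, 0, -0.2, 0, 0], [80, 0, -0.5, 0, 0], [80, 0, -0.8, 0, 0], [80, 0, -0.8, 0, 0], [80, -0.5, -0.6, -0.4, 0], [80, -0.5, -0.2, -0.4, 0], [80, -0.5, 0, -0.5, 0], [80, -0.2, 0, -0.2, 0], [80, 0, 0, 0, 0], [80, 0, 0, 0, 0]])

```text
t: 35.5
ee_pos: [0.4397, -0.0612, 0.2308]
ee_rot: [[1.0, 0.001, -0.01], [0.01, 0.0, 1.0], [0.001, -1.0, 0.0]]
wrist_force: [-0.0, -0.8, 0.1]
finger_gap: 0.0799
```

```bash
python3 - <<'E'
from h import *
st()
p,d,c=snap('wrist','w14');snap('side','s14')
X=cloud(d,c)[235:280,320:360].reshape(-1,3)
disc('w14','plate',zt=.076)
E
```

```text
t 35.5 pos [ 0.4397 -0.0612  0.2308] F [-0.  -0.8  0.1] gap 0.0799
[[1.0, 0.001, -0.01], [0.01, 0.0, 1.0], [0.001, -1.0, 0.0]] [  13.2    4.7  -24.6    0.   -60.7 -102.6]
plate px (350.6567077636719, 270.671630859375) circ 0.5231 0.0131 r 0.0324 cent 0.5208 0.0053 area r 0.0193
```

View pics/w14.png

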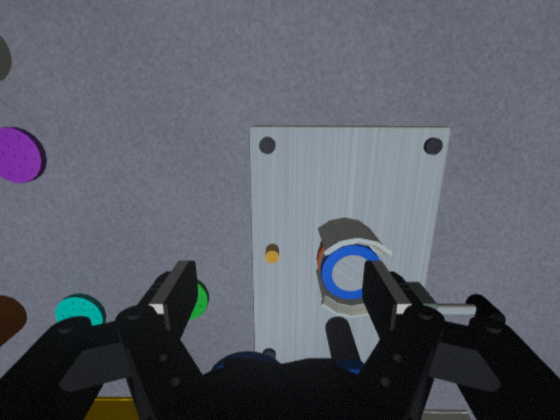

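Emit:
servo_tool(steps=[[80, 0, 0, 0, -1], [80, 0, 0, 0, -1], [80, 0, 0, 0, -1], [80, 0, 0, 0, -1], [80, 0, 0, 0, -1], [80, 0, 0, 0, -1], [80, 0, 0, 0, -1], [80, 0, 0, 0, -1], [80, 0, 0, 0, -1], [80, 0, 0, 0, -1], [80, 0, 0, 0, -1], [80, 0, 0, 0, -1], [80, 0, 0, 0, -1], [80, 0, 0, 0, -1], [80, 0, 0, 0, -1], [80, 0, 0, 0, -1], [80, 0, 0, 0, -1], [80, 0, 0, 0, -1], [80, 0, 0, 0, -1]])

```text
t: 37.5
ee_pos: [0.4399, -0.0606, 0.2299]
ee_rot: [[-0.102, -0.001, -0.995], [0.995, -0.0, -0.102], [-0.0, -1.0, 0.001]]
wrist_force: [-0.5, -0.0, 0.8]
finger_gap: 0.0799
```

Emit:
servo_tool(steps=[[60, -0.2, 0, -0.4, 0], [40, -0.4, 0, -0.7, 0], [40, -0.4, 0, -0.8, 0], [40, -0.4, 0, -0.8, 0], [40, -0.4, 0, -0.8, 0], [40, -0.3, 0, -0.5, 0], [40, -0.12, 0, -0.14, 0], [40, 0, 0, 0, 0], [40, 0, 0, 0, 0]])

```text
t: 38.4
ee_pos: [0.6554, -0.1509, 0.2298]
ee_rot: [[-0.098, -0.002, -0.995], [0.995, 0.0, -0.098], [0.0, -1.0, 0.001]]
wrist_force: [-0.6, 0.3, -0.5]
finger_gap: 0.0399
```

```bash
python3 - <<'E'
from h import *
st()
p,d,c=snap('wrist','w15')
E
```

```text
t 38.4 pos [ 0.6554 -0.1509  0.2298] F [-0.6  0.3 -0.5] gap 0.0399
[[-0.098, -0.002, -0.995], [0.995, 0.0, -0.098], [0.0, -1.0, 0.001]] [  0.8  27.2   6.9  -0.  -69.8   4.9]
```

View pics/w15.png

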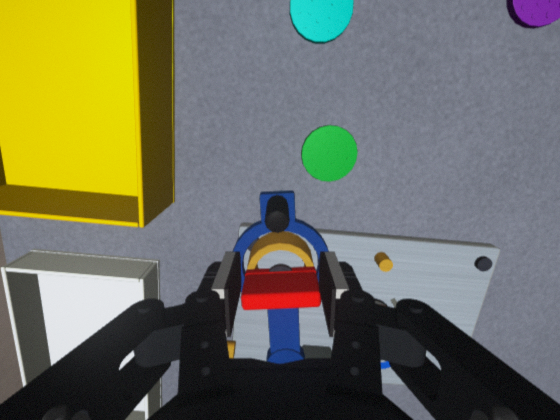

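```bash
python3 - <<'E'
from h import *
p,d,c=load('w15')
a=cv2.resize(p[180:320,200:360],None,fx=5,fy=5,interpolation=cv2.INTER_CUBIC);cv2.imwrite('pics/c4.png',a[:,:,::-1])
print(ray(c,277,221,.156),ray(c,285,350,.110)); X=cloud(d,c); print(X[215:225:3,277].round(4))
E
```

```text
[ 0.65825344 -0.15362237  0.156     ] [ 0.63594734 -0.00177922  0.11      ]
[[ 0.6587 -0.1577  0.1548]
 [ 0.6585 -0.156   0.1564]
 [ 0.6582 -0.1532  0.1548]
 [ 0.658  -0.1509  0.1548]]
```

View pics/c4.png

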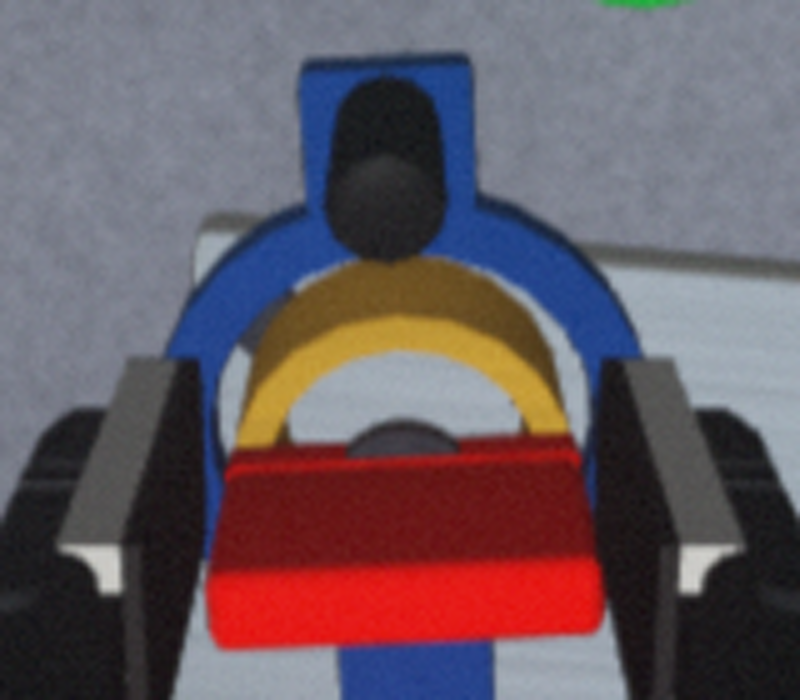

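Emit:
servo_tool(steps=[[40, -0.06, 0.3, -0.05, 0], [40, 0, 0.6, 0, 0], [40, 0, 0.6, 0, 0], [40, 0, 0.36, 0, 0], [30, 0, 0, 0, 0], [21, 0, 0, 0, 0], [21, 0, 0, 0, 0], [21, 0, 0, 0, 0], [21, 0, 0, 0.15, 0.5], [21, 0, 0, 0.15, 0.5]])

```text
t: 39.45
ee_pos: [0.645, -0.1556, 0.1388]
ee_rot: [[-0.009, 0.004, -1.0], [1.0, -0.001, -0.009], [-0.001, -1.0, -0.004]]
wrist_force: [0.6, -1.1, 0.0]
finger_gap: 0.0212
```

Emit:
servo_tool(steps=[[21, 0, 0, 0.3, 1], [21, 0, 0, 0.3, 1], [21, 0, 0, 0.3, 1], [21, 0, 0, 0.3, 1], [21, 0, 0, 0.3, 1], [21, 0, 0, 0.3, 1], [21, 0, 0, 0.3, 1], [21, 0, 0, 0.3, 1], [21, 0, 0, 0.3, 1]])

```text
t: 40.35
ee_pos: [0.5202, -0.1118, 0.1388]
ee_rot: [[0.702, 0.004, -0.712], [0.712, -0.0, 0.702], [0.002, -1.0, -0.003]]
wrist_force: [1.5, 0.1, 0.3]
finger_gap: 0.021
```

```bash
python3 - <<'E'
from h import *
s=st()
v=s['ee_pos'][:2]-[.6335,.015];print(np.hypot(*v),np.degrees(np.arctan2(v[1],v[0])),np.degrees(np.arctan2(s['ee_rot'][1][2],s['ee_rot'][0][2])))
E
```

```text
t 40.35 pos [ 0.5202 -0.1118  0.1388] F [1.5 0.1 0.3] gap 0.021
[[0.702, 0.004, -0.712], [0.712, -0.0, 0.702], [0.002, -1.0, -0.003]] [  5.4  18.8 -21.    0.1 -50.  -50. ]
0.1700259911716675 -131.78223014043962 135.40100383435635
```

Emit:
servo_tool(steps=[[21, 0, 0, 0.3, 1], [21, 0, 0, 0.3, 1], [21, 0, 0, 0.3, 1], [21, 0, 0, 0.3, 1], [21, 0, 0, 0.3, 1], [21, 0, 0, 0.3, 1], [21, 0, 0, 0.3, 1], [21, 0, 0, 0.3, 1], [21, 0, 0, 0.3, 1], [21, 0, 0, 0.1, 0], [21, 0, 0, 0.06, 0], [21, 0, 0, 0, 0]])

```text
t: 41.55
ee_pos: [0.463, 0.0151, 0.1377]
ee_rot: [[1.0, 0.001, -0.012], [0.012, 0.001, 1.0], [0.001, -1.0, 0.0]]
wrist_force: [-0.4, 0.1, 1.3]
finger_gap: 0.0211
```

```bash
python3 - <<'E'
from h import *
s=st()
v=s['ee_pos'][:2]-[.6335,.015];print(np.hypot(*v),np.degrees(np.arctan2(v[1],v[0])),np.degrees(np.arctan2(s['ee_rot'][1][2],s['ee_rot'][0][2])))
snap('wrist','w16')
E
```

```text
t 41.55 pos [0.463  0.0151 0.1377] F [-0.4  0.1  1.3] gap 0.0211
[[1.0, 0.001, -0.012], [0.012, 0.001, 1.0], [0.001, -1.0, 0.0]] [  22.    12.8  -30.1   -0.   -47.1 -111.4]
0.1705358202412312 179.9657762703229 90.68586720699693
```

View pics/w16.png

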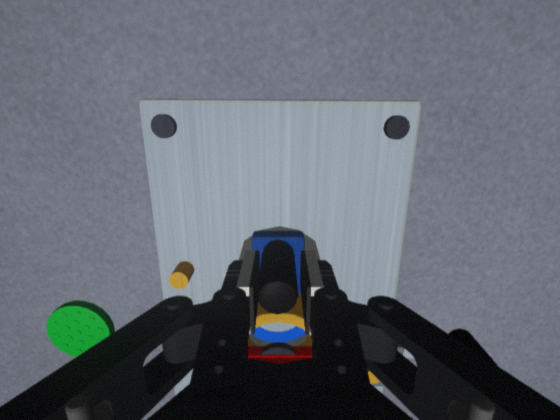

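Emit:
servo_tool(steps=[[21, 0, 0, 0.04, 0], [21, 0, 0, 0.04, 0], [21, 0, 0, 0, 0]])

```text
t: 41.9
ee_pos: [0.4626, 0.0168, 0.1373]
ee_rot: [[1.0, -0.001, -0.011], [0.011, -0.004, 1.0], [-0.001, -1.0, -0.004]]
wrist_force: [2.7, -10.1, 0.4]
finger_gap: 0.021
```

```bash
python3 - <<'E'
from h import *
p,d,c=load('w16');X=cloud(d,c);R=np.array([[1,0.001,-.012],[.012,.001,1],[.001,-1,0]])
Y=((X-[.463,.0151,.1377])@R).reshape(-1,3)
m=np.abs(Y[:,0])<.04
for a in np.arange(-.08,.02,.01):
    k=m&(Y[:,1]>a)&(Y[:,1]<a+.01)&(np.abs(Y[:,2])<.08)
    if k.any(): print(round(a,3),np.percentile(Y[k,2],[0,2,98,100]).round(3),k.sum())
E
```

```text
-0.08 [-0.065 -0.061  0.059  0.063] 13925
-0.07 [-0.062 -0.056  0.054  0.059] 11714
-0.06 [-0.056 -0.051  0.049  0.054] 5998
-0.05 [-0.05  -0.046  0.044  0.048] 7289
-0.04 [-0.044 -0.041  0.04   0.043] 2455
-0.03 [-0.03  -0.022  0.021  0.028] 1096
-0.02 [-0.025 -0.023  0.022  0.023] 2253
-0.01 [-0.025 -0.024  0.022  0.023] 1101
-0.0 [-0.025 -0.022  0.021  0.023] 686
0.01 [-0.015 -0.013  0.012  0.013] 898
```

Emit:
servo_tool(steps=[[40, 0, 0, -0.04, 0], [40, 0, 0, 0, 0], [40, 0, -0.3, 0, 0], [40, 0, -0.7, 0, 0], [40, 0, -0.8, 0, -1], [40, 0, -0.3, 0, -1], [40, 0, 0, 0, -1], [40, 0, 0, 0, -1], [40, 0, 0, 0, -1], [40, 0, 0, 0, -1], [40, 0, 0, 0, -1], [40, 0, 0, 0, -1], [40, 0, 0, 0, -1], [40, 0, 0, 0, -1], [40, 0, 0, 0, -1], [40, 0, 0, 0, -1], [40, 0, 0, 0, -1], [40, 0, 0, 0, -1], [40, 0, 0, 0, -1], [40, 0, 0, 0, -1]])

```text
t: 43.9
ee_pos: [0.4626, 0.0173, 0.2422]
ee_rot: [[0.159, -0.0, -0.987], [0.987, 0.001, 0.159], [0.001, -1.0, 0.0]]
wrist_force: [0.5, 0.4, 0.4]
finger_gap: 0.0401
```

Emit:
servo_tool(steps=[[40, 0, 0, 0, -1], [40, 0, 0, 0, -1], [40, 0, 0, 0, -1], [40, 0, 0, 0, -1], [40, 0, 0, 0, -1], [40, 0, 0, 0, -1], [40, 0, 0, 0, -1], [40, 0, 0, 0, -1], [40, 0, 0, 0, -1], [40, 0, 0, 0, -1], [40, 0, 0, 0, -1], [40, 0, 0, 0, -1], [40, 0, 0, 0, -1], [40, 0, 0, 0, -1], [40, 0, 0, 0, -1], [40, 0, 0, 0, -1], [40, 0, 0, 0, -1], [40, 0, 0, 0, -1], [40, 0, 0, 0, -1], [40, 0, 0, 0, -1]])

```text
t: 45.9
ee_pos: [0.4626, 0.0173, 0.2422]
ee_rot: [[-1.0, -0.0, 0.014], [-0.014, 0.0, -1.0], [0.0, -1.0, -0.0]]
wrist_force: [-0.3, -0.0, 0.1]
finger_gap: 0.0396
```

Emit:
servo_tool(steps=[[40, 0, 0, 0, -1], [40, 0, 0, 0, -1], [40, 0, 0, 0, -1], [40, 0, 0, 0, -1], [40, 0, 0, 0, -1], [40, 0, 0, 0, -1], [40, 0, 0, 0, -1], [40, 0, 0, 0, -1], [40, 0, 0, 0, -1], [40, 0, 0, 0, -1], [40, 0, 0, 0, -1], [40, 0, 0, 0, -1], [40, 0, 0, 0, -1], [40, 0, 0, 0, -1], [40, 0, 0, 0, -1], [40, 0, 0, 0, -1], [40, 0, 0, 0, -1], [40, 0, 0, 0, -1]])

```text
t: 47.7
ee_pos: [0.4626, 0.0173, 0.2422]
ee_rot: [[0.014, -0.0, 1.0], [-1.0, 0.001, 0.014], [-0.001, -1.0, -0.0]]
wrist_force: [1.1, 0.2, -0.1]
finger_gap: 0.0399
```

```bash
python3 - <<'E'
from h import *
st()
snap('wrist','w17')
E
```

```text
t 47.7 pos [0.4626 0.0173 0.2422] F [ 1.1  0.2 -0.1] gap 0.0399
[[0.014, -0.0, 1.0], [-1.0, 0.001, 0.014], [-0.001, -1.0, -0.0]] [ 22.3   6.1 -21.2  -0.  -62.7 158.5]
```

View pics/w17.png

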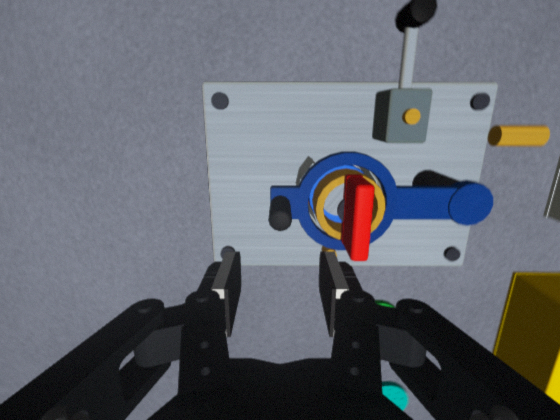

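```bash
python3 - <<'E'
from h import *
p,d,c=load('w17')
r=p.astype(int);m=((r[...,0]>190)&(r[...,1]<70)&(r[...,2]<70)).astype(np.uint8)
cs,_=cv2.findContours(m,cv2.RETR_EXTERNAL,cv2.CHAIN_APPROX_NONE);k=max(cs,key=cv2.contourArea)
P=np.array([ray(c,*q,.164)[:2]*1000 for q in k[:,0].astype(float)],np.float32);print(cv2.minAreaRect(P),cv2.contourArea(k))
print('collar/peg top',ray(c,280.5,220,.156),'post',ray(c,470,202,.11),'plunger',ray(c,412,116,.078))
a=cv2.resize(p[140:270,260:400],None,fx=5,fy=5,interpolation=cv2.INTER_CUBIC);cv2.imwrite('pics/c5.png',a[:,:,::-1])
E
```

```text
((523.5070190429688, 15.816455841064453), (11.639144897460938, 56.92277145385742), 0.7922888994216919) 1101.5
collar/peg top [0.46424772 0.01551385 0.156     ] post [0.63311529 0.01874167 0.11      ] plunger [0.58430391 0.09113579 0.078     ]
```

View pics/c5.png

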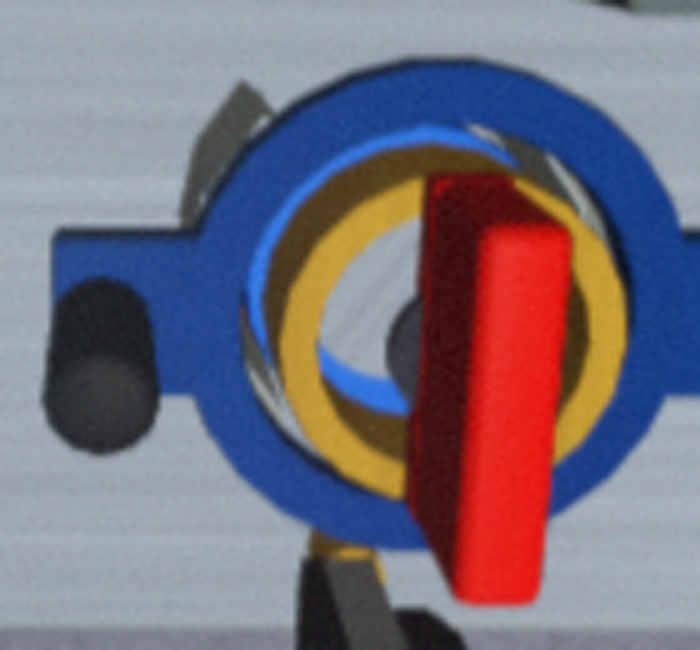

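Emit:
servo_tool(steps=[[40, 0, 0, 0.3, 0], [40, 0.05, 0, 0.5, 0], [40, 0, 0, 0.42, 0], [40, 0, 0.3, 0, 0], [40, 0, 0.5, 0, 0], [40, 0, 0.5, 0, 0], [40, 0, 0.4, 0, 0], [40, 0, 0.18, 0, 0], [40, 0, 0, 0, 0], [5, 0, 0, 0, 0], [5, 0, 0, 0, 0], [5, 0, 0, 0, 0], [5, 0, 0, 0, 0], [5, 0, 0, 0, 0], [5, 0, 0, 0, 0]])

```text
t: 49.25
ee_pos: [0.5231, 0.015, 0.1496]
ee_rot: [[0.01, -0.0, 1.0], [-1.0, 0.0, 0.01], [-0.0, -1.0, -0.0]]
wrist_force: [-4.3, 0.6, 5.9]
finger_gap: 0.0126
```

Emit:
servo_tool(steps=[[5, 0, 0.009, 0, 1], [5, 0, 0.009, 0, 1], [5, 0, 0.009, 0, 1], [5, 0, 0.009, 0, 1], [5, 0, 0.009, 0, 1], [5, 0, 0.009, 0, 1], [5, 0, 0.009, 0, 1], [5, 0, 0.009, 0, 1], [5, 0, 0.009, 0, 1], [5, 0, 0.009, 0, 1], [5, 0, 0.009, 0, 1], [5, 0, 0.009, 0, 1], [5, 0, 0.009, 0, 1], [5, 0, 0.009, 0, 1], [5, 0, 0.009, 0, 1], [5, 0, 0.009, 0, 1], [5, 0, 0.009, 0, 1], [5, 0, 0.009, 0, 1], [5, 0, 0.009, 0, 1], [5, 0, 0.009, 0, 1]])

```text
t: 51.25
ee_pos: [0.5231, 0.0151, 0.1409]
ee_rot: [[-0.986, -0.0, -0.167], [0.167, -0.0, -0.986], [0.0, -1.0, 0.0]]
wrist_force: [-5.0, 0.4, 7.6]
finger_gap: 0.013
```

```bash
python3 - <<'E'
from h import *
s=st();print(np.round(s['moment'],2))
E
```

```text
t 51.25 pos [0.5231 0.0151 0.1409] F [-5.   0.4  7.6] gap 0.013
[[-0.986, -0.0, -0.167], [0.167, -0.0, -0.986], [0.0, -1.0, 0.0]] [ 19.4  18.  -21.9   0.  -50.2  61. ]
[ 0.16  1.61 -0.03]
```

Emit:
servo_tool(steps=[[5, 0, 0.009, 0, 1], [5, 0, 0.009, 0, 1], [5, 0, 0.009, 0, 1], [5, 0, 0.009, 0, 1], [5, 0, 0.009, 0, 1], [5, 0, 0.009, 0, 1], [5, 0, 0.009, 0, 1], [5, 0, 0.009, 0, 1], [5, 0, 0.009, 0, 1], [5, 0, 0.009, 0, 1], [5, 0, 0.009, 0, 1], [5, 0, 0.009, 0, 1], [5, 0, 0.009, 0, 1], [5, 0, 0.009, 0, 1], [5, 0, 0.009, 0, 1], [5, 0, 0.009, 0, 1], [5, 0, 0.009, 0, 1], [5, 0, 0.009, 0, 1], [5, 0, 0.009, 0, 1], [5, 0, 0.009, 0, 1]])

```text
t: 53.25
ee_pos: [0.5231, 0.0151, 0.1321]
ee_rot: [[0.335, -0.0, -0.942], [0.942, -0.0, 0.335], [-0.0, -1.0, 0.0]]
wrist_force: [-5.0, 1.3, 10.2]
finger_gap: 0.0129
```

```bash
python3 - <<'E'
from h import *
s=st();print(np.round(s['moment'],2),np.degrees(np.arctan2(s['ee_rot'][1][2],s['ee_rot'][0][2])))
snap('wrist','w18')
E
```

```text
t 53.25 pos [0.5231 0.0151 0.1321] F [-5.   1.3 10.2] gap 0.0129
[[0.335, -0.0, -0.942], [0.942, -0.0, 0.335], [-0.0, -1.0, 0.0]] [ 19.4  18.6 -22.4   0.  -48.9 -39. ]
[0.3  1.82 0.02] 160.41561981513374
```

View pics/w18.png

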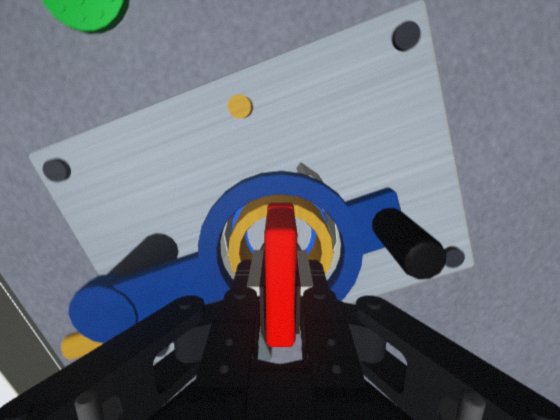

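Emit:
servo_tool(steps=[[5, 0, 0.009, 0, 1], [5, 0, 0.005, 0, 0.4], [5, 0, 0, 0, 0]])

```text
t: 53.6
ee_pos: [0.5231, 0.0151, 0.1317]
ee_rot: [[0.444, -0.0, -0.896], [0.896, -0.0, 0.444], [-0.0, -1.0, 0.0]]
wrist_force: [-6.3, 0.4, 11.9]
finger_gap: 0.0126
```

```bash
python3 - <<'E'
from h import *
s=st();print(np.round(s['moment'],2),np.degrees(np.arctan2(s['ee_rot'][1][2],s['ee_rot'][0][2])))
E
```

```text
t 53.6 pos [0.5231 0.0151 0.1317] F [-6.3  0.4 11.9] gap 0.0126
[[0.444, -0.0, -0.896], [0.896, -0.0, 0.444], [-0.0, -1.0, 0.0]] [ 19.4  18.6 -22.5   0.  -48.9 -45.8]
[0.36 2.   0.03] 153.62196887824913
```

Emit:
servo_tool(steps=[[5, 0, 0.004, 0, 0.4], [5, 0, 0.004, 0, 0.4], [5, 0, 0.003, 0, 0.3], [5, 0, 0, 0, 0]])

```text
t: 54.0
ee_pos: [0.5232, 0.0151, 0.1317]
ee_rot: [[0.526, -0.0, -0.85], [0.85, -0.001, 0.526], [-0.001, -1.0, -0.0]]
wrist_force: [-7.6, 1.2, 13.9]
finger_gap: 0.0129
```

```bash
python3 - <<'E'
from h import *
s=st();print(np.round(s['moment'],2),np.degrees(np.arctan2(s['ee_rot'][1][2],s['ee_rot'][0][2])))
E
```

```text
t 54.0 pos [0.5232 0.0151 0.1317] F [-7.6  1.2 13.9] gap 0.0129
[[0.526, -0.0, -0.85], [0.85, -0.001, 0.526], [-0.001, -1.0, -0.0]] [ 19.5  18.7 -22.5   0.1 -48.9 -51.2]
[0.4  2.37 0.5 ] 148.2610437501907
```

Emit:
servo_tool(steps=[[5, 0, 0, 0, 0.3], [5, 0, 0, 0, 0.2], [5, 0, 0, 0, 0], [5, 0, 0, 0, 0]])

```text
t: 54.4
ee_pos: [0.5231, 0.0151, 0.1317]
ee_rot: [[0.562, -0.0, -0.827], [0.827, -0.001, 0.562], [-0.001, -1.0, -0.0]]
wrist_force: [-7.6, 1.6, 13.3]
finger_gap: 0.0128
```

```bash
python3 - <<'E'
from h import *
s=st();print(np.round(s['moment'],2),np.degrees(np.arctan2(s['ee_rot'][1][2],s['ee_rot'][0][2])))
E
```

```text
t 54.4 pos [0.5231 0.0151 0.1317] F [-7.6  1.6 13.3] gap 0.0128
[[0.562, -0.0, -0.827], [0.827, -0.001, 0.562], [-0.001, -1.0, -0.0]] [ 19.5  18.7 -22.5   0.1 -48.9 -53.7]
[0.46 2.39 0.7 ] 145.81809619212413
```

Emit:
servo_tool(steps=[[40, 0, 0, 0, 0], [40, 0, 0, 0, 0], [40, 0, 0, 0, 0], [40, 0, 0, 0, 0], [40, 0, -0.3, 0, 0], [40, 0, -0.7, 0, 0], [50, 0, -0.7, 0, 0], [50, 0, -0.3, 0, -1], [50, 0, 0, 0, -1], [50, 0, 0, 0, -1], [50, 0, 0, 0, -1], [50, 0, 0, 0, -1], [50, 0, 0, 0, -1], [50, 0, 0, 0, -0.9], [50, 0, 0, 0, 0], [50, 0, 0, 0, 0]])

```text
t: 56.0
ee_pos: [0.5237, 0.0151, 0.2289]
ee_rot: [[-0.0, -0.0, -1.0], [1.0, -0.0, -0.0], [-0.0, -1.0, 0.0]]
wrist_force: [-1.1, 0.2, 0.6]
finger_gap: 0.0499
```

```bash
python3 - <<'E'
from h import *
st()
snap('wrist','w19')
E
```

```text
t 56.0 pos [0.5237 0.0151 0.2289] F [-1.1  0.2  0.6] gap 0.0499
[[-0.0, -0.0, -1.0], [1.0, -0.0, -0.0], [-0.0, -1.0, 0.0]] [ 19.4  12.8 -14.8  -0.  -62.3 -19.4]
```

View pics/w19.png

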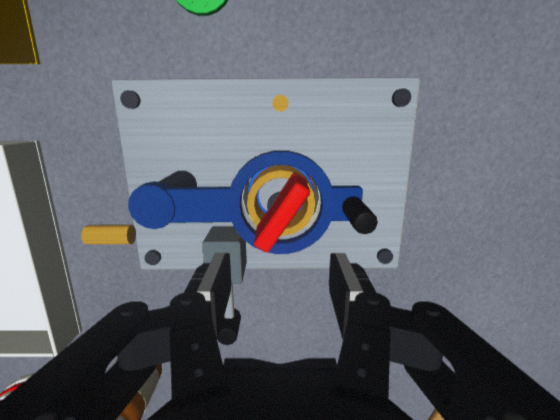

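```bash
python3 - <<'E'
from h import *
p,d,c=load('w19')
r=p.astype(int);m=((r[...,0]>190)&(r[...,1]<70)&(r[...,2]<70)).astype(np.uint8)
cs,_=cv2.findContours(m,cv2.RETR_EXTERNAL,cv2.CHAIN_APPROX_NONE);k=max([k for k in cs if 250<cv2.minEnclosingCircle(k)[0][0]<310],key=cv2.contourArea)
P=np.array([ray(c,*q,.1453)[:2]*1000 for q in k[:,0].astype(float)],np.float32);print(cv2.minAreaRect(P),cv2.contourArea(k))
X=cloud(d,c);print(np.median(X[m>0][:,2]) )
print('knob',ray(c,229,334,.074),'peg',ray(c,366,221,.156),'post',ray(c,152,205,.11))
E
```

```text
((523.7568359375, 13.754613876342773), (57.38999557495117, 11.96490478515625), 56.59027862548828) 1089.0
0.14514531445918977
knob [0.581127   0.17531432 0.074     ] peg [0.4638565  0.01178958 0.156     ] post [0.6329479  0.01400751 0.11      ]
```

Emit:
servo_tool(steps=[[60, 0.3, 0, -0.1, 0], [60, 0.6, 0, -0.3, 0], [60, 0.7, 0, -0.3, 0], [60, 0.7, 0, -0.3, 0], [60, 0.6, 0, -0.2, 0], [60, 0.38, 0, -0.01, 0], [60, 0, 0.4, 0, 0], [60, 0, 0.8, 0, 0], [60, 0, 0.8, 0, 0], [60, 0, 0.8, 0, 0], [60, 0, 0.5, 0, 0], [60, 0, 0.3, 0, 0], [60, 0, 0, 0, 0], [15, 0, 0, 0, 0], [15, 0, 0, 0, 0], [15, 0, 0, 0, 0], [15, 0, 0, 0, 0], [15, 0, 0, 0, 0], [15, 0, 0, 0, 0], [15, 0, 0, 0, 0]])

```text
t: 58.05
ee_pos: [0.5838, 0.1797, 0.0508]
ee_rot: [[-0.002, 0.001, -1.0], [1.0, 0.001, -0.002], [0.001, -1.0, -0.001]]
wrist_force: [-3.1, 0.6, 6.2]
finger_gap: 0.0226
```

Emit:
servo_tool(steps=[[15, -0.1, 0, 0, 0], [15, -0.1, 0, 0, 0], [15, -0.1, 0, 0, 0], [15, -0.1, 0, 0, 0], [15, -0.1, 0, 0, 0], [15, -0.1, 0, 0, 0], [15, -0.1, 0, 0, 0], [15, -0.1, 0, 0, 0], [15, -0.04, 0, 0, 0], [15, 0, 0, 0, 0], [15, 0, 0, 0, 0]])

```text
t: 59.15
ee_pos: [0.5841, 0.1395, 0.0509]
ee_rot: [[-0.002, 0.002, -1.0], [1.0, 0.003, -0.002], [0.003, -1.0, -0.002]]
wrist_force: [-5.3, 6.6, 5.2]
finger_gap: 0.0228
```

Emit:
servo_tool(steps=[[60, 0, 0, 0, 0], [60, 0, 0, 0, 0], [60, 0, 0, 0, 0], [60, 0, 0, 0, 0], [60, 0, -0.3, 0, 0], [60, 0, -0.7, 0, 0], [60, 0, -0.8, 0, 0], [60, 0, -0.8, 0, 0], [60, 0, -0.8, 0, 0], [60, 0.4, -0.5, 0.4, 0], [60, 0.4, 0, 0.4, 0], [60, 0.3, 0, 0.3, 0], [60, 0, 0, 0, 0], [60, 0, 0, 0, 0]])

```text
t: 60.55
ee_pos: [0.5289, 0.1921, 0.2442]
ee_rot: [[-0.003, 0.0, -1.0], [1.0, -0.0, -0.003], [-0.0, -1.0, -0.0]]
wrist_force: [-0.5, -0.1, -0.0]
finger_gap: 0.0599
```

```bash
python3 - <<'E'
from h import *
st()
snap('wrist','w20');snap('scene','sc20');p,d,c=snap('side','s20')
b=cv2.resize(p[160:290,210:390],None,fx=4,fy=4,interpolation=cv2.INTER_CUBIC)
cv2.imwrite('pics/c6.png',b[:,:,::-1])
E
```

```text
t 60.55 pos [0.5289 0.1921 0.2442] F [-0.5 -0.1 -0. ] gap 0.0599
[[-0.003, 0.0, -1.0], [1.0, -0.0, -0.003], [-0.0, -1.0, -0.0]] [ 36.5  15.9  -8.3   0.  -65.8 -36.3]
```

View pics/w20.png

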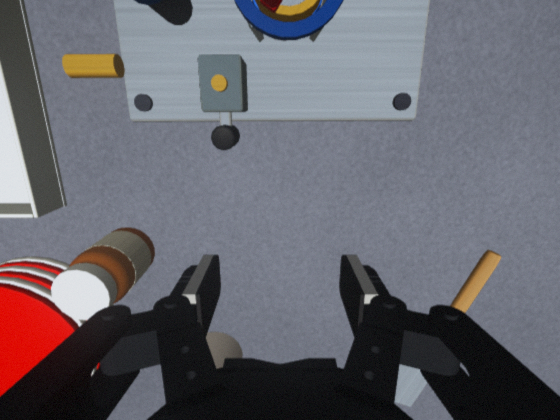

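View pics/sc20.png

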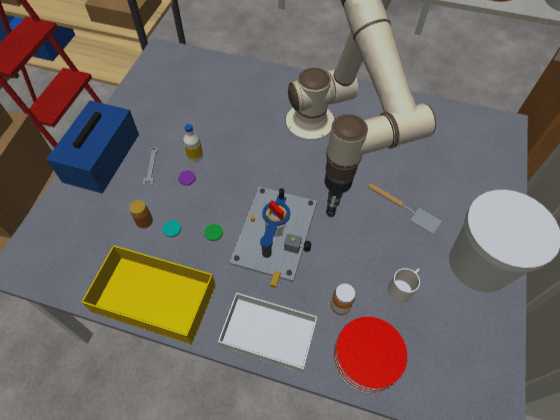

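View pics/c6.png

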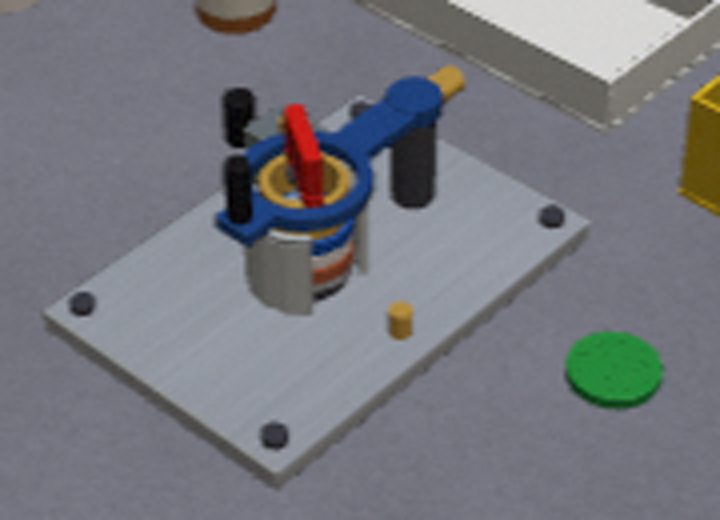

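```bash
python3 - <<'E'
from h import *
p,d,c=load('s20')
print('knob',ray(c,(239.5)/4-.5+210,95.5/4-.5+160,.074))
print(robot.hand_in()); st()
E
```

```text
knob [0.5836853  0.13858747 0.074     ]
the job is handed in; nothing more can be done
None
the job is handed in; nothing more can be done
```

The disc filter is set up and the job is handed in, at about 61 s of the 210 s allowed.

- **Vent knob:** I pulled it out 40 mm at the start and pushed it home 40 mm as the last step. It met its stop at 6.6 N, and in the last side picture it is at its starting position, (0.584, 0.139).
- **Stack:** I laid in the grid, the brown coarse disc, the white fine disc and the blue plate, in that order. I saw no yellow medium disc in any camera view and treated it as absent. Depth fits showed the grid, coarse and fine discs lying flat at the right heights. I checked the plate only by its position in the pictures, not with a depth fit.
- **Bridge and ring:** The bridge went to its stop with about 10 N against it. The ring was turned about 214 to 215° clockwise, a drop of about 18.8 mm. Torque rose from about 0 to 0.7 Nm, roughly 0.15 rad past the point where two discs should make contact, and the bar stayed put after release.
- **Bystanders:** The jars, spray bottle and mug all stand upright in the last overall view.
- **Readings that disagreed:** Setting down the grid and the coarse disc met small contact forces (up to 16 N vertically, 9 N sideways) about 2 mm higher than expected, yet both ended flat. The peg's last measured position was about 0.3° off the bridge's closed angle, which is within the camera's error.

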